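# Line up the chocolate rabbits by size on the display board

## Robot

A 6-joint arm with a two-finger parallel gripper is mounted at the origin on a cart in front of the work surface, level with it; the furniture and walls round the work are solid. World frame = base frame: x ahead of the robot, y to its left, z up, the work surface at z = 0. Lengths are in m, angles in degrees, forces in N, time in s.
With the tool pointing down it reaches from about 0.2 to 0.875 m from the base axis. Payload 3.4 kg.
Tool frame: the origin (TCP) lies at the very end of the fingers, on their centre line; the grasp point (between the pads) lies env.grip_point_offset behind it (env.grip_point_offset is the distance from the TCP to the grasp point, in m); z points along the fingers, x is the direction in which the jaws open and shut, and the axes are right-handed (so a half turn about z gives the same grasp; the last joint's range is limited). The gripper opens to 94 mm and grips with 3 to 60 N. Pads are 16 mm wide; open, the fingers measure 119 mm over their backs; the gripper's body (75 mm by 177 mm) begins 78 mm behind the grasp point.
Start: joints at [-81.188, 15.808, 86.224, -0, 77.962, -6.933], TCP at [0.156, -0.553, 0.205] pointing down, gripper open.
Joint ranges: [-165.64, 165.64], [-43.16, 119.46], [12.63, 154.43], [-67.54, 247.53], [6.08, 155.33], [-154.97, 154.97]. Speed limits (degrees/s): [147.25, 147.25, 180, 180, 180, 180].

## Interface

Orientations are given as [roll, pitch, yaw] about the fixed x, y, z axes, in that order (R = Rz(yaw) Ry(pitch) Rx(roll)).
In Python, from plant import env gives the robot as it stands.
- The arm moves only by the tool carry_out, never from a script. Its arguments are lists of equal length, an entry for each row: "fingers": the closure in counts, from 0 (fully open) to 255 (shut); "linear": the shift along the world's x, y, z in m, a list of three; "twist": the turn about the world's z in degrees. In form: {"fingers": [fingers, ...], "linear": [[x, y, z], ...], "twist": [twist, ...]}. A call has exactly 10 rows; each row shifts and turns the commanded pose from where the row before left it; what a row does not reach is not made up. A row lasts 1/12 s, in which the tool goes at most 41.7 mm and 7.16 degrees, less where a joint would pass 70% of its speed; a pose out of reach is approached as far as the arm can. A call with a gripper value outside its range is refused whole. The fingers move at their own pace and stop on an object; "grip_force" is the grip in N (left out, the last holds). Time passes only in rows, so rows that do not move let the fingers close, or fill a call up. It gives the time, the measured TCP pose, the force and the opening at its end, in the units of the state.
- env.get_obs(): the state, without advancing time (a new reading comes with each control period).
- env.camera(name): name is "scene" or "top" or "wrist"; returns a dict with "pixels" (400x640x3 uint8, blue, green, red), "fx", "fy", "cx", "cy" (pixels), "dist_coeffs" ([k1, k2, p1, p2, k3] as OpenCV has them; the pictures are not rectified), "view" (4x4, takes a point from world to camera coordinates); the wrist camera has in their place "mount" (4x4, takes a point from camera to tool coordinates, whose origin is the TCP and whose axes are the tool frame's). Camera axes: x right, y up, looking along -z (the intrinsics and any distortion apply to the point x, -y, -z); pixel columns grow to the right and rows downward; lengths in m; the calibration is good to about 2 mm. A picture is of the moment at which its call begins: read the wrist's pose just before it. There is no depth.
- env.finish_job(): hands the job in, once; it reports no verdict.
Trained networks look in a picture, given as the dict that the camera call returned (one of the last four; its "shot" number tells which), for a name from the list of things; names that differ only in an ending like _2 or _b are one class to them, and where a whole thing is asked for, a point or a joint stands for the part that bears it (a point fixed in the world has none). Each returns a list of dicts, best first, with "p" (0 to 1); they miss things now and then, are a little off and sometimes report something else, mostly with a low value. They report only what shows in the picture. A call takes as long as a camera call. They do not tell look-alikes from the thing itself.
- env.find_in(picture, target): "bbox" ([centre column, centre row, width, height] in pixels, round what is visible of it).
- env.regions_of(picture, target): "region" (400x640 bool, what is visible of it) and "bbox" ([centre column, centre row, width, height] in pixels, round what is visible of it).
The state is a dict: "time": time; "q": joint angles; "joint_vel": joint speeds; "effort": joint torques, N m; "ee_pos": TCP position; "eef_rot": TCP orientation; "ft_force": force on the tool from outside, world axes, zero at the start; "moment": the same for the moment, N m; "opening": opening from 0.0 (shut) to 1.0 (fully open).
Only numpy, scipy, OpenCV 4.12 (cv2) and the standard library are available. Lean on these libraries where they do the work, as an engineer would, in place of code of your own. Each camera call takes 0.05 s, during which the arm holds its last target.

## Task

Stand the four chocolate rabbits upright on the display board, one centred on each round marble disc, in order of size: the largest on the end disc beside the white espresso cup, getting smaller along the row to the smallest on the end disc beside the kitchen timer. Don't let a rabbit tip over, and leave the cup and the timer where they stand.

Things in the scene. Friction and masses are not known exactly. Their poses are not given: they have to be found in the camera images.
- rabbit_92: the largest of four chocolate rabbits of one shape: dark brown with a brass neck band, 92 mm high to the ear tips. Body: upright round barrel 53 mm in diameter, straight sides from 8 to 49 mm above its base; head and ears are narrower, feet and tail hardly stand out. Grip round the barrel from above at any yaw, best 48 mm above its base. Origin: centre of its underside, z up. Starts upright, loose on the worktop.
- rabbit_77: the second largest of four chocolate rabbits of one shape: dark brown with a brass neck band, 77 mm high to the ear tips. Body: upright round barrel 45 mm in diameter, straight sides from 7 to 41 mm above its base; head and ears are narrower, feet and tail hardly stand out. Grip round the barrel from above at any yaw, best 40 mm above its base. Origin: centre of its underside, z up. Starts upright, loose on the worktop.
- rabbit_62: the second smallest of four chocolate rabbits of one shape: dark brown with a brass neck band, 62 mm high to the ear tips. Body: upright round barrel 36 mm in diameter, straight sides from 6 to 33 mm above its base; head and ears are narrower, feet and tail hardly stand out. Grip round the barrel from above at any yaw, best 32 mm above its base. Origin: centre of its underside, z up. Starts upright, loose on the worktop.
- rabbit_48: the smallest of four chocolate rabbits of one shape: dark brown with a brass neck band, 48 mm high to the ear tips. Body: upright round barrel 28 mm in diameter, straight sides from 4 to 25 mm above its base; head and ears are narrower, feet and tail hardly stand out. Grip round the barrel from above at any yaw, best 25 mm above its base. Origin: centre of its underside, z up. Starts upright, loose on the worktop.
- disc_1: one of four identical flat marble discs, 64 mm in diameter, 6 mm thick, fixed in a straight row at 76 mm spacing along a low wooden display board (100 x 318 mm, 12 mm high, fixed). Number 1 of 4 along the row, counted from the end at the robot's left (+y). Origin: centre of its underside; its top is 6 mm higher, 18 mm above the worktop. Its y axis runs along the row, its x axis across it.
- disc_2: one of four identical flat marble discs, 64 mm in diameter, 6 mm thick, fixed in a straight row at 76 mm spacing along a low wooden display board (100 x 318 mm, 12 mm high, fixed). Number 2 of 4 along the row, counted from the end at the robot's left (+y). Origin: centre of its underside; its top is 6 mm higher, 18 mm above the worktop. Its y axis runs along the row, its x axis across it.
- disc_3: one of four identical flat marble discs, 64 mm in diameter, 6 mm thick, fixed in a straight row at 76 mm spacing along a low wooden display board (100 x 318 mm, 12 mm high, fixed). Number 3 of 4 along the row, counted from the end at the robot's left (+y). Origin: centre of its underside; its top is 6 mm higher, 18 mm above the worktop. Its y axis runs along the row, its x axis across it.
- disc_4: one of four identical flat marble discs, 64 mm in diameter, 6 mm thick, fixed in a straight row at 76 mm spacing along a low wooden display board (100 x 318 mm, 12 mm high, fixed). Number 4 of 4 along the row, counted from the end at the robot's left (+y). Origin: centre of its underside; its top is 6 mm higher, 18 mm above the worktop. Its y axis runs along the row, its x axis across it.
- cup: small empty white espresso cup with a handle, about 62 mm across the mouth (89 mm with handle) and 52 mm high, standing loose on the worktop just beyond one end of the row, about 86 mm from the centre of the last disc; which end varies. Origin: centre of its underside, within 15 mm of the bowl's axis.
- kitchen_timer: cream wind-up kitchen timer with a black dial, 59 x 75 mm and 62 mm high, standing loose just beyond the other end of the row. Origin: centre of its underside. Beware of fixed furniture farther back: a bean jar 324 mm tall at x 0.54 to 0.72 m, y -0.15 to 0.03 m, and a coffee machine at x above 0.5 m, y above 0.24 m; cross from side to side nearer the robot than these.
Things that resemble listed ones, but are neither listed nor needed, are in the scene too. Leave any turquoise look-alike of the rabbit_92 alone.

How it is judged:
By the outcome, as a careful person would: the job done as asked, in the order asked, and still so for the second after the job is handed in, with the robot touching nothing.
It also fails if it takes over 122 s, if anything falls off the work surface, if the arm or the gripper's body presses on something with over 40 N, if the wrist force passes 120 N, or if a joint passes its speed limit or range.

## Working session

There is one attempt and no reset: what is moved stays moved. The work goes in short steps, Python scripts to look and compute and a tool call to move; the robot and the scene stay as the last step left them, time stands still between calls to the robot, and variables do not carry over. Pictures are saved under pics/ and viewed, and the job is handed in when it is done.

Besides the shell and the picture viewer there is one more tool, called after ">>>" by a JSON object that holds its "api" and its "payload". carry_out: Moves the arm, as the interface text tells. Its arguments: {"type":"object","properties":{"fingers":{"type":"array","items":{"type":"number"}},"linear":{"type":"array","items":{"type":"array","items":{"type":"number"}}},"twist":{"type":"array","items":{"type":"number"}},"grip_force":{"type":"number"}},"required":["fingers","linear","twist"]}

```bash
mkdir -p pics; ls; python3 - <<'E'
from plant import env
import cv2
print(env.get_obs(), env.grip_point_offset)
for n in ["scene","top"]:
    p=env.camera(n); cv2.imwrite(f"pics/{n}0.png",p["pixels"])
    print(n,p["fx"],p["fy"],p["cx"],p["cy"],p["dist_coeffs"],p["view"])
    for t in ["rabbit_92","rabbit_77","rabbit_62","rabbit_48","disc_1","cup","kitchen_timer"]:
        print(t,[( [round(float(x),1) for x in d["bbox"]],round(float(d["p"]),2)) for d in env.find_in(p,t)])
E
```

```text
pics
{'time': 0.0, 'q': array([-8.11877033e+01,  1.58448746e+01,  8.62941231e+01,  3.26416336e-04,
        7.79634639e+01, -6.93371825e+00]), 'joint_vel': array([-0.093357  ,  0.10505385, -0.03972549,  0.08420854, -0.1308081 ,
        0.11456123]), 'effort': array([ 3.11369913e-03, -4.04574287e+01, -2.37223399e+01,  7.04206573e-02,
        3.43312661e-02, -1.26321870e-04]), 'ee_pos': array([ 0.1559386 , -0.55285118,  0.20463974]), 'eef_rot': array([-1.79987314e+02,  1.01673653e-01, -7.42540422e+01]), 'ft_force': array([-0.49974659, -0.33218323,  0.74646639]), 'moment': array([-0.00403718, -0.03530201,  0.00405257]), 'opening': 1.0026932695205433} 0.0188
scene 409.36325727008517 409.36325727008517 314.8738321506512 198.82284534697484 [0.03165474 0.         0.         0.         0.        ] [[-0.82329578 -0.56742274  0.01467971  0.423081  ]
 [ 0.26731483 -0.36478344  0.89189451 -0.19247746]
 [-0.50072631  0.73821709  0.45200518 -0.87314083]
 [ 0.          0.          0.          1.        ]]
rabbit_92 [([274.6, 263.3, 20.3, 33.4], 0.88), ([336.5, 156.4, 10.0, 21.9], 0.77), ([255.5, 293
[... 1940 characters left out ...]
, 18.7, 19.0], 0.81), ([220.8, 233.8, 23.3, 15.3], 0.74), ([182.4, 247.8, 20.9, 20.7], 0.55), ([399.9, 172.6, 12.3, 8.9], 0.52), ([253.5, 230.7, 9.6, 15.8], 0.4)]
rabbit_48 [([431.4, 154.2, 22.8, 21.0], 0.82), ([291.8, 232.2, 18.7, 19.0], 0.81), ([220.8, 233.8, 23.3, 15.3], 0.74), ([182.4, 247.8, 20.9, 20.7], 0.55), ([399.9, 172.6, 12.3, 8.9], 0.52), ([253.5, 230.7, 9.6, 15.8], 0.4)]
disc_1 [([364.1, 229.5, 21.8, 19.0], 0.85), ([390.6, 229.9, 23.5, 19.9], 0.82), ([441.5, 228.6, 23.7, 23.6], 0.7), ([417.6, 230.0, 20.9, 22.6], 0.65)]
cup [([473.1, 223.3, 32.5, 18.0], 0.9)]
kitchen_timer [([336.1, 229.3, 26.3, 18.6], 0.75), ([472.6, 225.5, 29.1, 18.6], 0.69), ([254.9, 232.8, 10.6, 12.3], 0.62)]
```

```bash
python3 - <<'E'
import cv2
a=cv2.imread("pics/top0.png"); c=a[120:280,150:510]; cv2.imwrite("pics/topc.png",cv2.resize(c,None,fx=2.2,fy=2.2,interpolation=cv2.INTER_CUBIC))
a=cv2.imread("pics/scene0.png"); c=a[120:340,200:440]; cv2.imwrite("pics/scc.png",cv2.resize(c,None,fx=2.7,fy=2.7,interpolation=cv2.INTER_CUBIC))
E
```

```text
(no output)
```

View pics/topc.png

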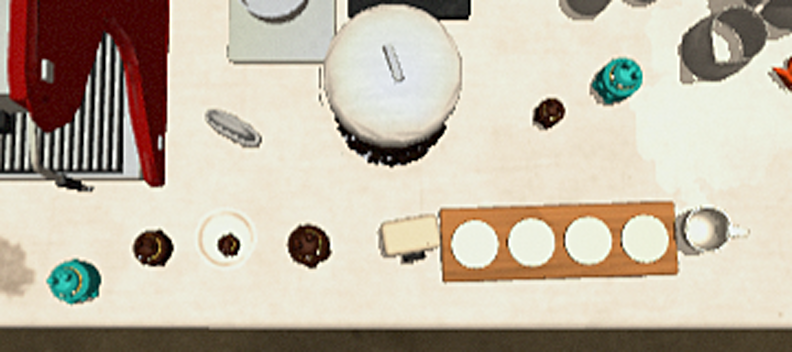

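View pics/scc.png

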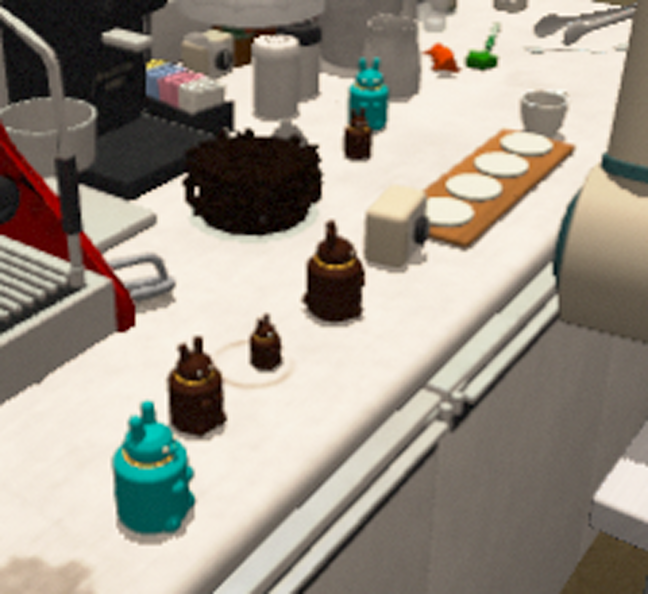

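View pics/top0.png

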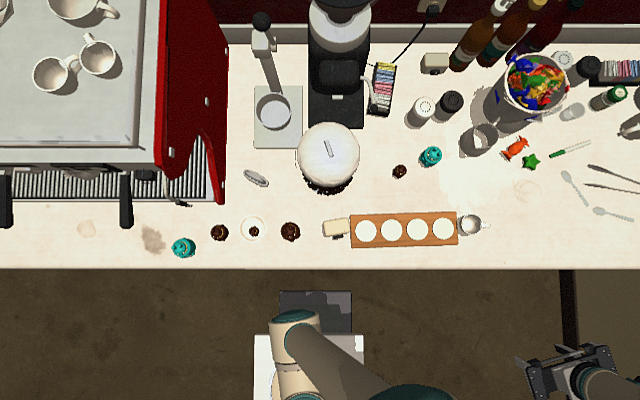

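The top view shows the board, with discs at about (364..442, 229), the timer at its left (+y) end and the cup at its right. The brown rabbits are at about (290,232), (219,232), (253,231) and (400,172), and the turquoise ones at (183,247) and (431,155). I'll measure their sizes and poses next.

```bash
cat > h.py <<'E'
import numpy as np, cv2
from scipy.optimize import least_squares
def V(p,R=None):
    # world->cv camera
    v=np.array(p["view"]); F=np.diag([1,-1,-1,1.]); return F@v
def K(p): return np.array([[p["fx"],0,p["cx"]],[0,p["fy"],p["cy"]],[0,0,1.]])
def proj(p,X,E=None):
    E=V(p) if E is None else E
    r,_=cv2.Rodrigues(E[:3,:3]); q,_=cv2.projectPoints(np.array(X,float).reshape(-1,1,3),r,E[:3,3],K(p),np.array(p["dist_coeffs"])); return q.reshape(-1,2)
def back(p,uv,z,E=None):
    E=V(p) if E is None else E
    n=cv2.undistortPoints(np.array(uv,float).reshape(-1,1,2),K(p),np.array(p["dist_coeffs"])).reshape(-1,2)
    R=E[:3,:3];C=-R.T@E[:3,3]; d=np.c_[n,np.ones(len(n))]@R
    return C+d*((z-C[2])/d[:,2])[:,None]
def wristE(p,pos,rot):
    from scipy.spatial.transform import Rotation as Ro
    T=np.eye(4);T[:3,:3]=Ro.from_euler("xyz",rot,degrees=True).as_matrix();T[:3,3]=pos
    return np.diag([1,-1,-1,1.])@np.linalg.inv(T@np.array(p["mount"]))
A=np.linspace(0,2*np.pi,40,endpoint=False)
def cyl(x,y,h,z0=0):
    D=h*.5765; P=[]
    for z in (.04*h,.09*h,.3*h,.53*h): P+= [[x+D/2*np.cos(a),y+D/2*np.sin(a),z0+z] for a in A]
    return np.array(P)
E
python3 - <<'E'
from plant import env
from h import *
S=env.camera("scene");T=env.camera("top")
img={0:S,1:T}
def darkmask(p): # brown
    b=p["pixels"].astype(int); return ((b.max(2)<90)).astype(np.uint8)
rs=env.regions_of(S,"rabbit_92"); rt=env.regions_of(T,"rabbit_92")
def f(d,p):
    m=d["region"]; bgr=p["pixels"][m].mean(0); return [round(float(v),1) for v in d["bbox"]],int(m.sum()),round(float(d["p"]),2),bgr.round()
print("scene");[print(*f(d,S)) for d in rs]
print("top");
for d in rt:
    print(*f(d,T), back(T,[d["bbox"][:2]],.03).round(4))
print("discs")
for d in env.regions_of(T,"disc_1"):
    ys,xs=np.nonzero(d["region"]); print(f(d,T)[0:3], back(T,[[xs.mean(),ys.mean()]],.018).round(4))
for t in("cup","kitchen_timer"):
    for d in env.find_in(T,t): print(t,d["bbox"],back(T,[d["bbox"][:2]],.03).round(3))
# robust: threshold discs
b=T["pixels"]; m=cv2.inRange(b,(215,215,215),(255,255,255))
print(b[229,364],b[229,442],b[205,400],b[250,300])
E
```

```text
scene
[256.1, 294.1, 35.3, 49.3] 1137 0.67 [111. 121.  28.]
[272.5, 261.6, 19.2, 32.7] 598 0.65 [27. 40. 62.]
[334.8, 154.9, 14.2, 28.1] 266 0.63 [106. 116.  27.]
[300.2, 246.2, 10.5, 14.8] 200 0.58 [38. 51. 72.]
[333.8, 170.4, 10.7, 17.9] 138 0.46 [21. 33. 53.]
top
[182.8, 247.0, 23.5, 23.7] 389 0.81 [122. 137.  50.] [[0.4051 0.3664 0.03  ]]
[219.1, 231.2, 20.1, 16.9] 213 0.8 [23. 38. 61.] [[0.4511 0.2618 0.03  ]]
[254.8, 229.5, 11.9, 14.4] 86 0.63 [36. 51. 72.] [[0.4561 0.1576 0.03  ]]
[290.6, 230.9, 18.9, 21.9] 304 0.5 [29. 42. 68.] [[0.4521 0.0529 0.03  ]]
discs
([392.9, 229.4, 23.4, 19.5], 358, 0.86) [[ 0.4557 -0.2418  0.018 ]]
([443.8, 227.2, 24.3, 21.1], 384, 0.8) [[ 0.4616 -0.394   0.018 ]]
([363.9, 230.2, 21.9, 20.0], 364, 0.59) [[ 0.4558 -0.165   0.018 ]]
([420.4, 230.8, 23.5, 21.9], 353, 0.57) [[ 0.4595 -0.3184  0.018 ]]
cup [475.5, 224.1, 32.3, 18.1] [[ 0.472 -0.487  0.03 ]]
kitchen_timer [338.2, 227.4, 30.4, 23.1] [[ 0.462 -0.086  0.03 ]]
kitchen_timer [292.9, 229.0, 18.3, 19.4] [[0.458 0.046 0.03 ]]
[226 241 238] [220 241 237] [210 228 238] [214 232 237]
```

```bash
cat >> h.py <<'E'
def brown(p,thr=105):
    g=p["pixels"].astype(int); return ((g[...,2]<thr)&(g[...,2]>=g[...,0]-5)).astype(np.uint8)
def sil(p,x,y,h,E=None,z0=0,ss=4):
    """antialiased silhouette of body+head+ears approx"""
    D=h*.5765
    m=np.zeros((400*ss,640*ss),np.uint8)
    P=proj(p,cyl(x,y,h,z0),E)
    hd=proj(p,[[x+.19*h*np.cos(a),y+.19*h*np.sin(a),z0+z*h] for z in(.55,.76) for a in A],E)
    for Q in (P,hd):
        cv2.fillConvexPoly(m,cv2.convexHull(((Q+.5)*ss).astype(np.int32)),255)
    return cv2.resize(m,(640,400),interpolation=cv2.INTER_AREA)/255.
E
python3 - <<'E'
from plant import env
from h import *
from scipy.optimize import minimize
S=env.camera("scene");T=env.camera("top")
for p in(S,T): print(p["shot"])
c={"a":(290.6,231),"b":(219,231),"c":(253.5,231),"d":(400,172)}
for k,uv in c.items():
    x0=back(T,[uv],.02)[0]
    best=None
    for h in(.092,.077,.062,.048):
        def cost(v,full=False):
            t=0
            for p in (S,T):
                s=sil(p,v[0],v[1],h); q=proj(p,[[x0[0],x0[1],.03]])[0].astype(int); r=30
                sl=np.s_[max(q[1]-r,0):q[1]+r,max(q[0]-r,0):q[0]+r]
                b=brown(p)[sl].astype(np.uint8)
                n,l=cv2.connectedComponents(b); 
                d=[np.hypot(*(np.argwhere(l==i).mean(0)-r)) if (l==i).sum()>30 else 99 for i in range(1,n)]
                b=(l==1+int(np.argmin(d)))
                t+=np.abs(s[sl]-b).sum()/ (b.sum())
            return t
        r=minimize(cost,x0[:2],method="Nelder-Mead",options=dict(initial_simplex=[x0[:2],x0[:2]+[.01,0],x0[:2]+[0,.01]],xatol=2e-4,fatol=1e-4))
        print(k,h,r.x.round(4),round(r.fun,3))
E
```

```text
5
6
a 0.092 [0.4502 0.0541] 0.288
a 0.077 [0.45   0.0557] 0.661
a 0.062 [0.4531 0.0632] 1.095
a 0.048 [0.4531 0.0619] 1.408
b 0.092 [0.4472 0.2589] 1.178
b 0.077 [0.4473 0.2623] 0.394
b 0.062 [0.4463 0.2618] 0.778
b 0.048 [0.44   0.2642] 1.272
c 0.092 [0.4548 0.1539] 6.503
c 0.077 [0.4558 0.1575] 3.977
c 0.062 [0.4538 0.161 ] 1.883
c 0.048 [0.4515 0.163 ] 0.43
d 0.092 [ 0.6331 -0.2712] 2.742
d 0.077 [ 0.6284 -0.269 ] 1.329
d 0.062 [ 0.6305 -0.2692] 0.406
d 0.048 [ 0.6305 -0.2697] 0.741
```

>>> {"api": "carry_out", "payload": {"fingers": [0,0,0,0,0,0,0,0,0,0], "linear": [[0.02,0.03,0.01],[0.02,0.03,0.01],[0.02,0.03,0.01],[0.02,0.03,0.01],[0.02,0.03,0.01],[0.02,0.03,0.01],[0.02,0.03,0.01],[0.02,0.03,0],[0.02,0.03,0],[0.02,0.03,0]], "twist": [7,7,7,7,7,7,7,7,7,7]}}

```text
time: 2.08
ee_pos: [0.3567, -0.2519, 0.276]
eef_rot: [180.0, -0.1, -3.9]
ft_force: [0.8, -1.3, 1.3]
opening: 1.002
```

The sizes come out clearly: a is 92, b is 77, c is 48 and d is 62. Next I'll look with the wrist camera.

```bash
cat >> h.py <<'E'
def wrist(env,name):
    o=env.get_obs(); p=env.camera("wrist"); cv2.imwrite(f"pics/{name}.png",p["pixels"])
    return o,p,wristE(p,o["ee_pos"],o["eef_rot"])
def discfit(env,p,E,show=1):
    out=[]
    for d in env.regions_of(p,"disc_1"):
        m=d["region"].astype(np.uint8); ys,xs=np.nonzero(m)
        cs,_=cv2.findContours(m,cv2.RETR_EXTERNAL,cv2.CHAIN_APPROX_NONE); c=max(cs,key=len).reshape(-1,2)
        P=back(p,c,.018,E)[:,:2]
        (cx,cy),r=cv2.minEnclosingCircle(P.astype(np.float32)*1000)
        q=back(p,[[xs.mean(),ys.mean()]],.018,E)[0]
        f=least_squares(lambda v:np.hypot(P[:,0]-v[0],P[:,1]-v[1])-.032,[q[0],q[1]],loss="soft_l1",f_scale=.001)
        out.append(f.x); print("disc",round(float(d["p"]),2),[round(float(v)) for v in d["bbox"]],q.round(4),f.x.round(4),"R",round(r,1),"rms",np.sqrt(np.mean(f.fun**2)).round(4))
    return out
E
python3 - <<'E'
from plant import env
from h import *
o,p,E=wrist(env,"w1"); print(p["mount"],p["fx"],p["dist_coeffs"])
discfit(env,p,E)
print(proj(p,[[.4516+.0,-.165,.018],[.46,-.394,.018],[.63,-.27,.03]],E))
E
```

```text
[[ 9.99999654e-01  7.12176759e-04 -4.30646313e-04 -4.32377446e-05]
 [ 5.62519322e-04 -9.59730181e-01 -2.80922879e-01 -8.14093918e-02]
 [-6.13371009e-04  2.80922539e-01 -9.59730249e-01 -1.78011842e-01]
 [ 0.00000000e+00  0.00000000e+00  0.00000000e+00  1.00000000e+00]] 275.7536085269654 [-0.03927198  0.          0.          0.          0.        ]
disc 0.81 [384, 208, 35, 35] [ 0.4553 -0.3171  0.018 ] [ 0.4554 -0.3178] R 32.7 rms 0.0009
disc 0.8 [380, 112, 45, 46] [ 0.451  -0.1676  0.018 ] [ 0.4511 -0.1682] R 33.2 rms 0.0006
disc 0.68 [382, 162, 38, 36] [ 0.4534 -0.2433  0.018 ] [ 0.4535 -0.2439] R 32.3 rms 0.0013
disc 0.56 [382, 247, 27, 30] [ 0.4482 -0.3935  0.018 ] [ 0.4581 -0.3931] R 32.9 rms 0.0107
[[379.23803266 109.33202419]
 [385.44239481 246.34340228]
 [493.51252834 171.29812315]]
```

View pics/w1.png

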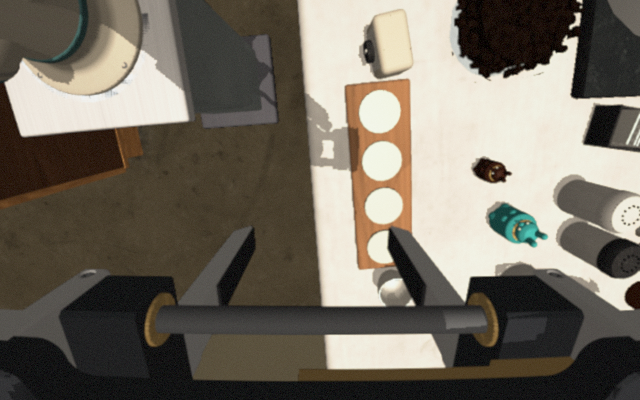

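The wrist view shows discs 1-4 at rows 112 to 247, rabbit d at (490,170) and a turquoise look-alike at (515,225). I'll move over rabbit d (62).

>>> {"api": "carry_out", "payload": {"fingers": [0,0,0,0,0,0,0,0,0,0], "linear": [[0.03,-0.001,0],[0.03,-0.001,0],[0.03,-0.001,0],[0.03,-0.001,0],[0.03,-0.001,-0.012],[0.03,-0.001,-0.016],[0.03,-0.001,-0.016],[0.03,-0.001,-0.016],[0.028,0,-0.016],[0,0,0]], "twist": [5,5,5,5,5,5,4,0,0,0]}}

```text
time: 3.02
ee_pos: [0.6268, -0.2617, 0.1938]
eef_rot: [-179.8, 0.1, 29.7]
ft_force: [-0.4, -0.2, -1.0]
opening: 1.001
```

```bash
cat >> h.py <<'E'
from scipy.optimize import minimize
def rabfit(p,E,x0,h,z0=0,thr=105,zmid=.03,r=60):
    x0=np.array(x0[:2],float)
    q=proj(p,[[x0[0],x0[1],z0+zmid]],E)[0].astype(int)
    b=brown(p,thr); n,l=cv2.connectedComponents(b)
    d=[np.hypot(*(np.argwhere(l==i).mean(0)[::-1]-q)) if (l==i).sum()>100 else 999 for i in range(1,n)]
    b=(l==1+int(np.argmin(d))); 
    b=cv2.morphologyEx(b.astype(np.uint8),cv2.MORPH_CLOSE,np.ones((7,7)))
    ys,xs=np.nonzero(b)
    sl=np.s_[max(ys.min()-25,0):ys.max()+25,max(xs.min()-25,0):xs.max()+25]
    cost=lambda v:np.abs(sil(p,v[0],v[1],h,E,z0)[sl]-b[sl]).sum()/b.sum()
    R=minimize(cost,x0,method="Nelder-Mead",options=dict(initial_simplex=[x0,x0+[.01,0],x0+[0,.01]],xatol=1e-4,fatol=1e-4))
    print("rab",h,R.x.round(4),"res",round(R.fun,3),"comp bbox",xs.min(),xs.max(),ys.min(),ys.max(),"area",b.sum())
    # overlay
    im=p["pixels"].copy(); s=(sil(p,R.x[0],R.x[1],h,E,z0)>.5).astype(np.uint8)
    cs,_=cv2.findContours(s,0,1); cv2.drawContours(im,cs,-1,(0,255,0),1)
    cs,_=cv2.findContours(b,0,1); cv2.drawContours(im,cs,-1,(0,0,255),1)
    return R.x,im[sl]
E
python3 - <<'E'
from plant import env
from h import *
o,p,E=wrist(env,"w2"); print(o["ee_pos"],o["eef_rot"],o["time"])
x,im=rabfit(p,E,[.63,-.27],.062); cv2.imwrite("pics/w2o.png",cv2.resize(im,None,fx=4,fy=4))
print(proj(p,[o["ee_pos"]],E))
E
```

```text
[ 0.62681037 -0.26174171  0.19383221] [-1.79760083e+02  7.71085333e-02  2.97400913e+01] 3.0167
rab 0.062 [ 0.6294 -0.2696] res 0.111 comp bbox 308 333 173 204 area 653
[[321.50574122 237.96341176]]
```

View pics/w2.png

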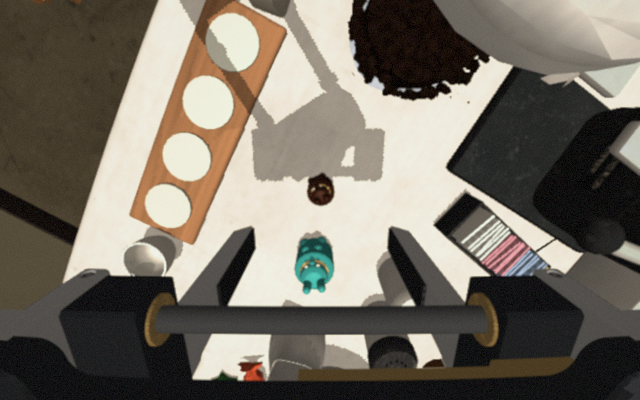

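View pics/w2o.png

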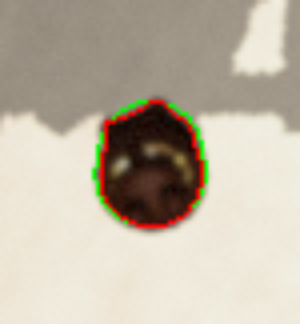

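The fit agrees with the top and scene estimate. I'll descend onto rabbit_62.

>>> {"api": "carry_out", "payload": {"fingers": [0,0,0,0,0,0,0,0,0,0], "linear": [[0.0028,-0.008,-0.02],[0,0,-0.025],[0,0,-0.025],[0,0,-0.025],[0,0,-0.025],[0,0,-0.025],[0,0,-0.02],[0,0,-0.015],[0,0,0],[0,0,0]], "twist": [0,0,0,0,0,0,0,0,0,0]}}

```text
time: 3.9
ee_pos: [0.6258, -0.2702, 0.0199]
eef_rot: [-180.0, 0.0, 29.7]
ft_force: [-0.1, -1.0, 0.8]
opening: 1.0
```

```bash
python3 - <<'E'
from plant import env
from h import *
o,p,E=wrist(env,"w3"); print(o["ee_pos"],o["eef_rot"],o["time"])
x,im=rabfit(p,E,[.63,-.27],.062); 
E
```

```text
[ 0.62575021 -0.27020953  0.01989884] [-1.79971684e+02  4.17959043e-02  2.96741671e+01] 3.9
rab 0.062 [ 0.6301 -0.2705] res 0.089 comp bbox 301 353 207 283 area 2910
```

View pics/w3.png

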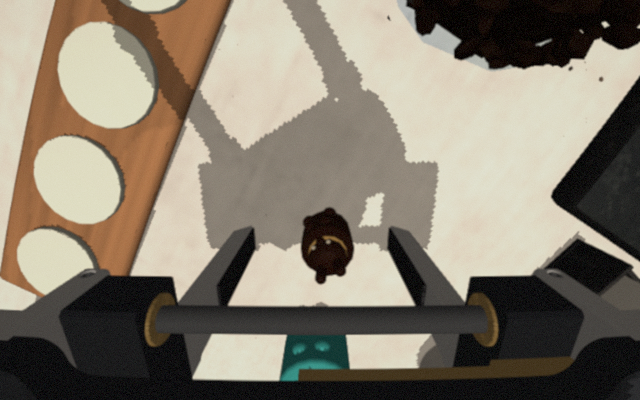

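>>> {"api": "carry_out", "payload": {"fingers": [0,0,90,255,255,255,255,255,255,255], "linear": [[0.0035,-0.001,-0.0055],[0,0,0],[0,0,0],[0,0,0],[0,0,0],[0,0,0],[0,0,0],[0,0,0],[0,0,0],[0,0,0]], "twist": [0,0,0,0,0,0,0,0,0,0], "grip_force": 20}}

```text
time: 4.78
ee_pos: [0.6303, -0.2704, 0.0139]
eef_rot: [-180.0, -0.0, 29.7]
ft_force: [1.2, -0.1, -0.1]
opening: 0.47
```

```bash
python3 - <<'E'
from plant import env
from h import *
o,p,E=wrist(env,"w4"); print(o["ee_pos"],o["eef_rot"],o["time"],o["opening"])
x,im=rabfit(p,E,[.63,-.27],.062); cv2.imwrite("pics/w4o.png",cv2.resize(im,None,fx=4,fy=4))
E
```

```text
[ 0.63031629 -0.27037861  0.01394385] [-1.79994453e+02 -3.07248557e-03  2.97474639e+01] 4.7833 0.47017589043328006
rab 0.062 [ 0.6299 -0.2706] res 0.089 comp bbox 294 349 206 285 area 3121
```

View pics/w4o.png

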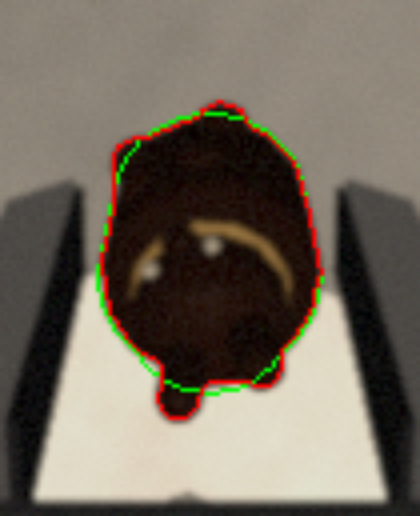

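>>> {"api": "carry_out", "payload": {"fingers": [255,255,255,255,255,255,255,255,255,255], "linear": [[0,0,0],[0,0,0],[0,0,0],[0,0,0],[0,0,0.01],[0,0,0.015],[0,0,0.02],[0,0,0.02],[-0.01,0,0.02],[-0.02,0,0.015]], "twist": [0,0,0,0,0,0,0,0,0,0]}}

```text
time: 5.67
ee_pos: [0.6027, -0.2711, 0.1164]
eef_rot: [179.8, -0.2, 29.8]
ft_force: [0.1, -0.1, 0.1]
opening: 0.375
```

```bash
python3 - <<'E'
from plant import env
from h import *
o,p,E=wrist(env,"w5"); print(o["ee_pos"],o["eef_rot"],o["time"],o["opening"],o["ft_force"])
x,im=rabfit(p,E,o["ee_pos"],.062,z0=o["ee_pos"][2]-.0132); cv2.imwrite("pics/w5o.png",cv2.resize(im,None,fx=3,fy=3))
E
```

```text
[ 0.60267746 -0.27106555  0.11639065] [ 1.79779642e+02 -1.64698000e-01  2.98003922e+01] 5.6667 0.37512061280803943 [ 0.10746933 -0.0828683   0.08553641]
rab 0.062 [ 0.6024 -0.2717] res 0.971 comp bbox 0 639 0 399 area 98124
```

View pics/w5.png

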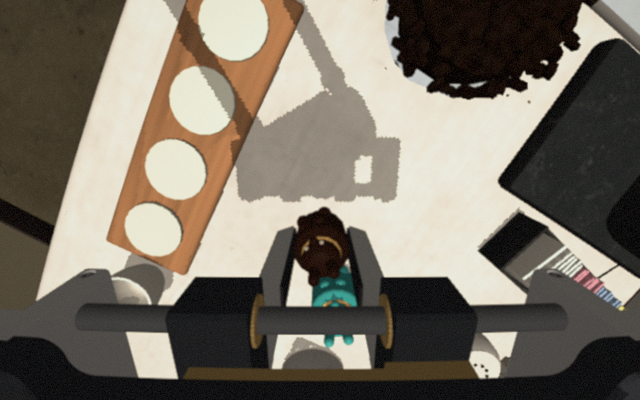

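```bash
python3 - <<'E'
from plant import env
from h import *
o,p,E=wrist(env,"w6"); print(o["ee_pos"])
discfit(env,p,E)
E
```

```text
[ 0.59829103 -0.2712422   0.1193561 ]
disc 0.84 [208, 104, 64, 71] [ 0.4556 -0.2429  0.018 ] [ 0.4559 -0.2438] R 32.2 rms 0.001
disc 0.71 [162, 229, 62, 56] [ 0.4608 -0.392   0.018 ] [ 0.461  -0.3929] R 33.5 rms 0.0008
disc 0.69 [182, 170, 61, 57] [ 0.4578 -0.3172  0.018 ] [ 0.4581 -0.3181] R 32.0 rms 0.0011
disc 0.62 [240, 32, 70, 64] [ 0.4547 -0.1701  0.018 ] [ 0.4538 -0.169 ] R 32.0 rms 0.0036
```

>>> {"api": "carry_out", "payload": {"fingers": [255,255,255,255,255,255,255,255,255,255], "linear": [[-0.01,0.003,0.004],[-0.015,0.003,0.004],[-0.02,0.003,0],[-0.02,0.003,0],[-0.02,0.003,0],[-0.02,0.003,0],[-0.02,0.003,0],[-0.015,0.003,0],[-0.006,0.002,0],[0,0,0]], "twist": [-3,-4,-4,-4,-4,-4,-4,-3,0,0]}}

```text
time: 6.65
ee_pos: [0.4534, -0.2438, 0.1214]
eef_rot: [-179.9, 0.1, -0.2]
ft_force: [0.4, -0.3, -0.4]
opening: 0.376
```

```bash
python3 - <<'E'
from plant import env
from h import *
o,p,E=wrist(env,"w7"); print(o["ee_pos"],o["eef_rot"],o["opening"])
discfit(env,p,E)
E
```

```text
[ 0.45340533 -0.24378828  0.12144868] [-1.79935765e+02  6.09509139e-02 -2.07969503e-01] 0.37606036514023405
disc 0.93 [320, 123, 62, 68] [ 0.4521 -0.1669  0.018 ] [ 0.4522 -0.1679] R 31.6 rms 0.0014
disc 0.77 [323, 192, 55, 48] [ 0.4549 -0.2373  0.018 ] [ 0.4548 -0.2418] R 32.1 rms 0.0066
disc 0.59 [328, 296, 49, 14] [ 0.4597 -0.3715  0.018 ] [ 0.4601 -0.3478] R 26.0 rms 0.0094
disc 0.55 [324, 271, 51, 31] [ 0.464  -0.3374  0.018 ] [ 0.4519 -0.3164] R 22.4 rms 0.004
```

View pics/w7.png

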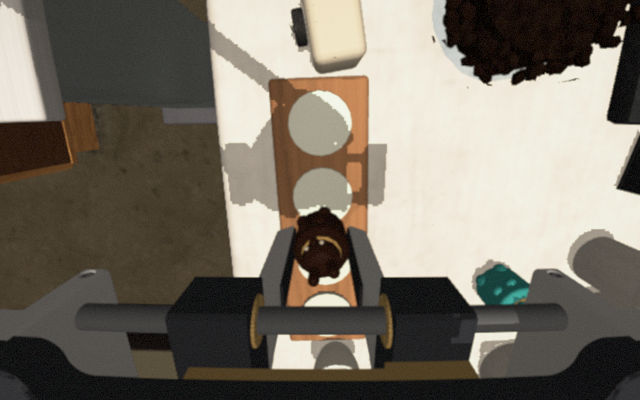

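>>> {"api": "carry_out", "payload": {"fingers": [255,255,255,255,255,255,255,255,255,255], "linear": [[0.0012,0,-0.01],[0,0,-0.015],[0,0,-0.02],[0,0,-0.015],[0,0,-0.012],[0,0,-0.008],[0,0,0],[0,0,0],[0,0,0],[0,0,0]], "twist": [0,0,0,0,0,0,0,0,0,0]}}

```text
time: 7.58
ee_pos: [0.4563, -0.2449, 0.0427]
eef_rot: [179.9, -0.1, -0.2]
ft_force: [-0.2, 0.3, -0.8]
opening: 0.374
```

```bash
cat >> h.py <<'E'
def ov(p,E,discs,rabs,name):
    im=p["pixels"].copy(); im=cv2.resize(im,None,fx=1.25,fy=1.25,interpolation=cv2.INTER_CUBIC)
    for d in discs:
        q=proj(p,[[d[0]+.032*np.cos(a),d[1]+.032*np.sin(a),.018] for a in A],E); cv2.polylines(im,[((q+.5)*1.25).astype(np.int32)],True,(255,0,0),1)
    for x,y,z0,h in rabs:
        s=(sil(p,x,y,h,E,z0)>.5).astype(np.uint8); s=cv2.resize(s,None,fx=1.25,fy=1.25)
        cs,_=cv2.findContours(s,0,1); cv2.drawContours(im,cs,-1,(0,255,0),1)
    cv2.imwrite(f"pics/{name}.png",im)
E
python3 - <<'E'
from plant import env
from h import *
o,p,E=wrist(env,"w8"); print(o["ee_pos"],o["eef_rot"],o["opening"],o["time"])
D=[(.4523,-.1679),(.4547,-.2438)]
ov(p,E,D,[(*o["ee_pos"][:2],o["ee_pos"][2]-.0135,.062)],"w8o")
discfit(env,p,E)
E
```

```text
[ 0.45632935 -0.24492076  0.042691  ] [ 1.79940575e+02 -9.06480929e-02 -2.46253527e-01] 0.3739774817681775 7.5833
disc 0.97 [321, 289, 69, 31] [ 0.4568 -0.3073  0.018 ] [ 0.4565 -0.3251] R 30.0 rms 0.0114
disc 0.82 [320, 205, 76, 42] [ 0.4542 -0.2277  0.018 ] [ 0.455 -0.244] R 31.1 rms 0.0095
disc 0.68 [315, 123, 85, 93] [ 0.4521 -0.1666  0.018 ] [ 0.4521 -0.1679] R 31.6 rms 0.0012
```

View pics/w8o.png

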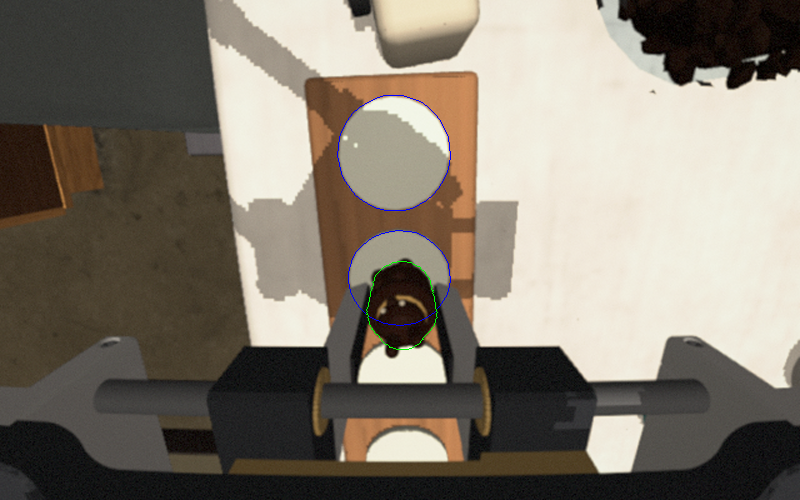

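>>> {"api": "carry_out", "payload": {"fingers": [255,255,255,255,255,140,120,100,80,60], "linear": [[-0.0012,0.0008,-0.003],[0,0,-0.003],[0,0,-0.0035],[0,0,0],[0,0,0],[0,0,0],[0,0,0],[0,0,0],[0,0,0],[0,0,0]], "twist": [0,0,0,0,0,0,0,0,0,0]}}

```text
time: 8.52
ee_pos: [0.4544, -0.2437, 0.0326]
eef_rot: [180.0, -0.0, -0.3]
ft_force: [-0.2, 0.7, 0.6]
opening: 0.691
```

>>> {"api": "carry_out", "payload": {"fingers": [40,20,0,0,0,0,0,0,0,0], "linear": [[0,0,0],[0,0,0],[0,0,0],[0,0,0],[0,0,0.005],[0,0,0.01],[0,0,0.015],[0,0,0.025],[0,0,0.03],[0,0,0.03]], "twist": [0,0,0,0,0,0,0,0,0,0]}}

```text
time: 9.35
ee_pos: [0.454, -0.2434, 0.1493]
eef_rot: [-180.0, 0.0, -0.3]
ft_force: [1.1, -0.1, -1.0]
opening: 1.0
```

```bash
python3 - <<'E'
from plant import env
from h import *
o,p,E=wrist(env,"w9"); print(o["ee_pos"],o["eef_rot"],o["opening"],o["time"])
D=[(.4523,-.1679),(.4547,-.2438)]
x,_=rabfit(p,E,D[1],.062,z0=.018)
ov(p,E,D,[(*x,.018,.062)],"w9o")
discfit(env,p,E)
E
```

```text
[ 0.45400266 -0.24342737  0.1493201 ] [-1.79989754e+02  8.13078921e-03 -2.55726558e-01] 0.9997161038293811 9.35
rab 0.062 [ 0.4537 -0.2428] res 0.084 comp bbox 305 337 175 214 area 1004
disc 0.97 [320, 123, 55, 59] [ 0.452 -0.167  0.018] [ 0.452  -0.1679] R 31.5 rms 0.0014
disc 0.86 [326, 291, 46, 23] [ 0.4586 -0.383   0.018 ] [ 0.4588 -0.3926] R 30.8 rms 0.0101
disc 0.79 [322, 188, 54, 48] [ 0.4557 -0.2341  0.018 ] [ 0.4553 -0.2433] R 31.5 rms 0.0072
disc 0.62 [322, 249, 51, 48] [ 0.4568 -0.3169  0.018 ] [ 0.4571 -0.3178] R 32.2 rms 0.0016
```

View pics/w9o.png

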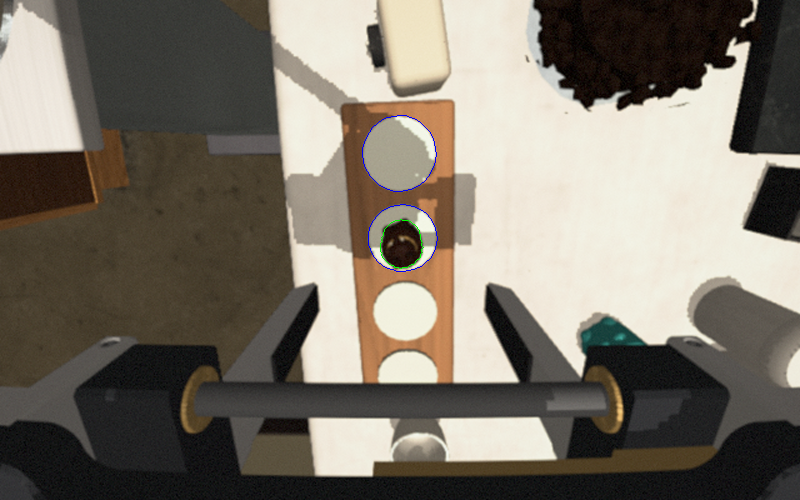

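Rabbit_62 stands within about 1 mm of the centre of disc 2. Next is rabbit_92.

>>> {"api": "carry_out", "payload": {"fingers": [0,0,0,0,0,0,0,0,0,0], "linear": [[0,0.02,0.01],[0,0.035,0.01],[0,0.035,0.005],[0,0.035,0],[0,0.035,0],[0,0.035,0],[0,0.035,0],[-0.002,0.035,0],[-0.002,0.031,0],[0,0,0]], "twist": [0,0,0,0,0,0,0,0,0,0]}}

```text
time: 10.28
ee_pos: [0.4489, 0.0571, 0.1725]
eef_rot: [-179.8, 0.0, 0.0]
ft_force: [-0.5, 0.1, -0.7]
opening: 1.0
```

```bash
python3 - <<'E'
from plant import env
from h import *
o,p,E=wrist(env,"w10"); print(o["ee_pos"],o["eef_rot"],o["opening"],o["time"])
x,_=rabfit(p,E,[.45,.054],.092)
x2,_=rabfit(p,E,[.4515,.161],.048)
ov(p,E,[],[(*x,0,.092),(*x2,0,.048)],"w10o")
E
```

```text
[0.44894285 0.05714219 0.1725329 ] [-1.79821642e+02  3.95581208e-02  2.52421513e-02] 0.9995041669971207 10.2833
rab 0.092 [0.4503 0.0543] res 0.071 comp bbox 299 345 167 216 area 1843
rab 0.048 [0.4504 0.1613] res 0.122 comp bbox 311 335 84 109 area 474
```

View pics/w10o.png

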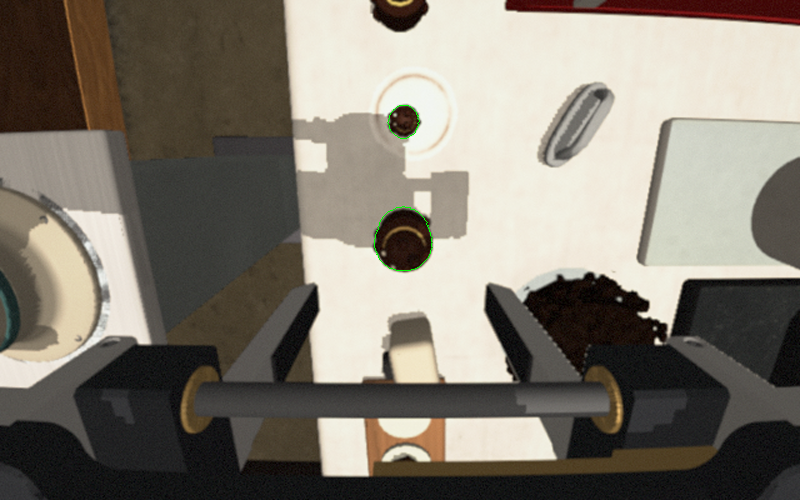

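>>> {"api": "carry_out", "payload": {"fingers": [0,0,0,0,0,0,0,0,0,0], "linear": [[0.0012,-0.0028,-0.01],[0,0,-0.02],[0,0,-0.02],[0,0,-0.025],[0,0,-0.025],[0,0,-0.02],[0,0,-0.015],[0,0,-0.009],[0,0,0],[0,0,0]], "twist": [0,0,0,0,0,0,0,0,0,0]}}

```text
time: 11.17
ee_pos: [0.4515, 0.0485, 0.0282]
eef_rot: [180.0, 0.0, -0.3]
ft_force: [-0.6, 0.3, 0.3]
opening: 1.002
```

```bash
python3 - <<'E'
from plant import env
from h import *
o,p,E=wrist(env,"w11"); print(o["ee_pos"],o["eef_rot"],o["opening"],o["time"])
x,_=rabfit(p,E,[.45,.054],.092)
ov(p,E,[],[(*x,0,.092)],"w11o")
E
```

```text
[0.45151532 0.04850222 0.0281733 ] [ 1.79986728e+02  4.52792512e-02 -3.41716563e-01] 1.001532209291224 11.1667
rab 0.092 [0.4508 0.0535] res 0.086 comp bbox 277 361 187 296 area 6602
```

View pics/w11o.png

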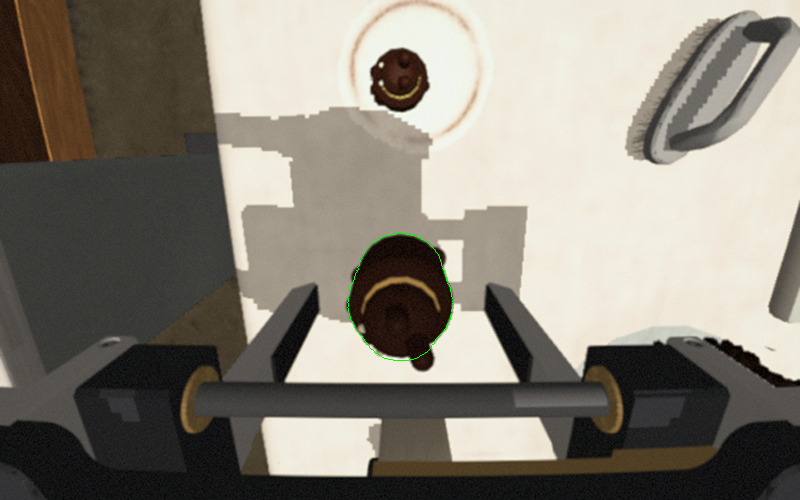

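>>> {"api": "carry_out", "payload": {"fingers": [0,40,100,160,255,255,255,255,255,255], "linear": [[-0.0008,0.0052,0.0008],[0,0,0],[0,0,0],[0,0,0],[0,0,0],[0,0,0],[0,0,0],[0,0,0],[0,0,0],[0,0,0]], "twist": [0,0,0,0,0,0,0,0,0,0], "grip_force": 25}}

```text
time: 12.05
ee_pos: [0.4508, 0.0547, 0.0293]
eef_rot: [-180.0, -0.0, -0.3]
ft_force: [0.8, 0.6, 1.4]
opening: 0.559
```

```bash
python3 - <<'E'
from plant import env
from h import *
o,p,E=wrist(env,"w12"); print(o["ee_pos"],o["eef_rot"],o["opening"],o["time"])
x,_=rabfit(p,E,[.45,.054],.092)
E
```

```text
[0.45075051 0.05474462 0.02932478] [-1.79997009e+02 -5.92683685e-03 -2.59579993e-01] 0.5585187530655824 12.05
rab 0.092 [0.4514 0.0535] res 0.953 comp bbox 0 639 0 399 area 129737
```

>>> {"api": "carry_out", "payload": {"fingers": [255,255,255,255,255,255,255,255,255,255], "linear": [[0,0,0],[0,0,0.008],[0,0,0.015],[0,0,0.02],[0,0,0.025],[0,0,0.025],[0,0,0.025],[0,-0.01,0.015],[0,-0.02,0.007],[0,-0.03,0]], "twist": [0,0,0,0,0,0,0,0,0,0]}}

```text
time: 12.93
ee_pos: [0.4519, -0.0046, 0.1719]
eef_rot: [-180.0, -0.3, -0.1]
ft_force: [-0.1, -0.6, -1.3]
opening: 0.56
```

>>> {"api": "carry_out", "payload": {"fingers": [255,255,255,255,255,255,255,255,255,255], "linear": [[0,-0.035,0],[0,-0.035,0],[0,-0.035,0],[0,-0.035,0],[0.001,-0.035,0],[0.002,-0.035,0],[0.002,-0.035,0],[0.002,-0.035,0],[0.001,-0.03,0],[0,-0.025,0]], "twist": [0,0,0,0,0,0,0,0,0,0]}}

```text
time: 13.77
ee_pos: [0.4585, -0.3428, 0.1694]
eef_rot: [180.0, -0.0, -0.3]
ft_force: [0.5, -0.5, -1.1]
opening: 0.557
```

>>> {"api": "carry_out", "payload": {"fingers": [255,255,255,255,255,255,255,255,255,255], "linear": [[0,-0.025,0],[0,-0.018,0],[0,-0.01,0],[0,0,0],[0,0,0],[0,0,-0.01],[0,0,-0.02],[0,0,-0.02],[0,0,-0.01],[0,0,0]], "twist": [0,0,0,0,0,0,0,0,0,0]}}

```text
time: 14.6
ee_pos: [0.4573, -0.3903, 0.1065]
eef_rot: [-179.7, 0.2, -0.2]
ft_force: [-0.2, -0.0, -1.4]
opening: 0.56
```

```bash
python3 - <<'E'
from plant import env
from h import *
o,p,E=wrist(env,"w13"); print(o["ee_pos"],o["eef_rot"],o["opening"],o["time"])
D=[(.452,-.167),(.4545,-.243),(.457,-.3187),(.4595,-.3945)]
e=o["ee_pos"]
ov(p,E,D,[(e[0],e[1]-.001,e[2]-.0293,.092)],"w13o")
discfit(env,p,E)
E
```

```text
[ 0.4572717  -0.39034265  0.10649108] [-179.7287        0.23196848   -0.19032564] 0.5595773617292439 14.6
disc 0.94 [318, 42, 71, 77] [ 0.4554 -0.2501  0.018 ] [ 0.4546 -0.2451] R 32.0 rms 0.0071
disc 0.79 [321, 129, 67, 68] [ 0.4571 -0.319   0.018 ] [ 0.457  -0.3199] R 31.3 rms 0.0017
disc 0.56 [327, 189, 62, 29] [ 0.4608 -0.3774  0.018 ] [ 0.46   -0.3971] R 31.0 rms 0.008
```

View pics/w13o.png

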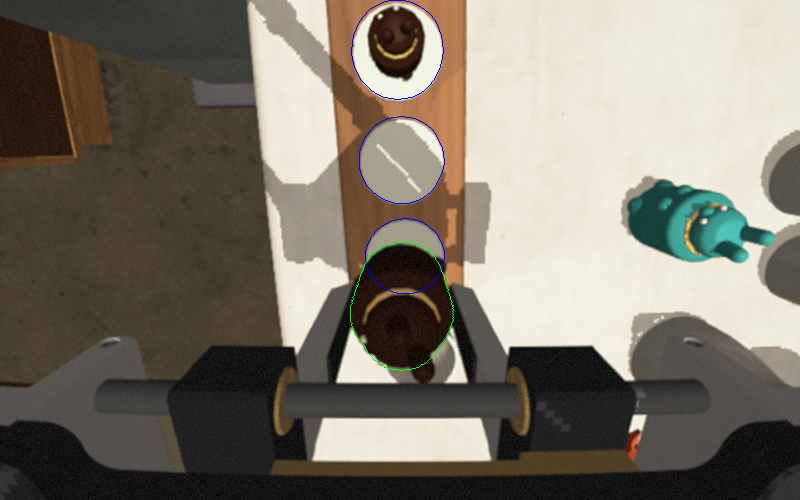

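>>> {"api": "carry_out", "payload": {"fingers": [255,255,255,255,255,255,255,255,255,255], "linear": [[0.0012,0,-0.01],[0,0,-0.013],[0,0,-0.012],[0,0,-0.008],[0,0,-0.004],[0,0,0],[0,0,0],[0,0,0],[0,0,0],[0,0,0]], "twist": [0,0,0,0,0,0,0,0,0,0]}}

```text
time: 15.53
ee_pos: [0.4602, -0.3936, 0.0629]
eef_rot: [179.9, -0.1, -0.3]
ft_force: [-0.4, -0.8, -0.9]
opening: 0.557
```

```bash
python3 - <<'E'
from plant import env
from h import *
o,p,E=wrist(env,"w14"); print(o["ee_pos"],o["eef_rot"],o["opening"],o["time"])
D=[(.452,-.167),(.4545,-.243),(.457,-.3187),(.4595,-.3945)]
e=o["ee_pos"]
ov(p,E,D,[(e[0],e[1]-.001,e[2]-.0293,.092)],"w14o")
discfit(env,p,E)
for i in range(3): print(env.get_obs()["ee_pos"])
E
```

```text
[ 0.46023441 -0.39358861  0.0629112 ] [ 1.79949473e+02 -5.42801675e-02 -2.56988162e-01] 0.5566864371860164 15.5333
disc 0.89 [318, 128, 77, 84] [ 0.4569 -0.3185  0.018 ] [ 0.457  -0.3198] R 31.1 rms 0.0016
disc 0.58 [322, 199, 71, 32] [ 0.4572 -0.3742  0.018 ] [ 0.4605 -0.3975] R 30.1 rms 0.0046
disc 0.56 [314, 35, 86, 68] [ 0.4555 -0.2559  0.018 ] [ 0.4546 -0.2435] R 31.8 rms 0.0081
[ 0.46008843 -0.39342133  0.06270239]
[ 0.46008843 -0.39342133  0.06270239]
[ 0.46008843 -0.39342133  0.06270239]
```

View pics/w14o.png

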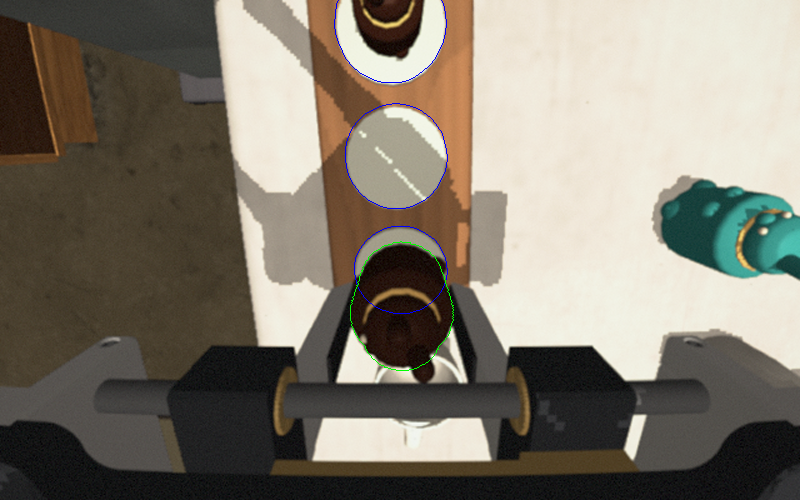

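>>> {"api": "carry_out", "payload": {"fingers": [255,255,255,255,255,255,255,255,255,255], "linear": [[-0.0006,-0.0005,-0.005],[0,0,-0.005],[0,0,-0.003],[0,0,-0.0018],[0,0,0],[0,0,0],[0,0,0],[0,0,0],[0,0,0],[0,0,0]], "twist": [0,0,0,0,0,0,0,0,0,0]}}

```text
time: 16.47
ee_pos: [0.4593, -0.3938, 0.0474]
eef_rot: [180.0, -0.0, -0.3]
ft_force: [-0.4, 0.3, 1.1]
opening: 0.554
```

>>> {"api": "carry_out", "payload": {"fingers": [105,95,80,60,40,20,0,0,0,0], "linear": [[0,0,0],[0,0,0],[0,0,0],[0,0,0],[0,0,0],[0,0,0],[0,0,0],[0,0,0.005],[0,0,0.015],[0,0,0.02]], "twist": [0,0,0,0,0,0,0,0,0,0]}}

```text
time: 17.3
ee_pos: [0.4584, -0.3928, 0.0867]
eef_rot: [-179.8, 0.1, -0.3]
ft_force: [-0.3, -0.0, 0.8]
opening: 1.004
```

>>> {"api": "carry_out", "payload": {"fingers": [0,0,0,0,0,0,0,0,0,0], "linear": [[0,0,0.03],[0,0,0.03],[0,0.01,0.03],[0,0.02,0.01],[0,0.03,0],[0,0.03,0],[0,0.02,0],[0,0.01,0],[0,0,0],[0,0,0]], "twist": [0,0,0,0,0,0,0,0,0,0]}}

```text
time: 18.13
ee_pos: [0.4593, -0.2735, 0.1874]
eef_rot: [180.0, -0.0, -0.2]
ft_force: [0.2, -0.6, -0.2]
opening: 1.003
```

```bash
python3 - <<'E'
from plant import env
from h import *
o,p,E=wrist(env,"w15"); print(o["ee_pos"],o["eef_rot"],o["opening"],o["time"])
D=[(.452,-.167),(.4545,-.243),(.457,-.3187),(.4595,-.3945)]
x,_=rabfit(p,E,D[3],.092,z0=.018,zmid=.05); x2,_=rabfit(p,E,D[1],.062,z0=.018)
ov(p,E,D,[(*x,.018,.092)],"w15o")
discfit(env,p,E)
E
```

```text
[ 0.45933366 -0.27354515  0.18739073] [ 1.79955638e+02 -1.27170763e-03 -1.81324463e-01] 1.0025102488730926 18.1333
rab 0.092 [ 0.4587 -0.3971] res 0.986 comp bbox 0 639 0 399 area 131304
rab 0.062 [ 0.4537 -0.2433] res 0.081 comp bbox 302 331 145 179 area 793
disc 0.85 [316, 160, 48, 48] [ 0.4555 -0.2407  0.018 ] [ 0.455  -0.2436] R 31.9 rms 0.0012
disc 0.83 [314, 98, 52, 59] [ 0.4523 -0.1676  0.018 ] [ 0.4523 -0.1684] R 31.8 rms 0.0014
disc 0.72 [319, 216, 45, 48] [ 0.4576 -0.3175  0.018 ] [ 0.4576 -0.3182] R 32.0 rms 0.0011
disc 0.72 [323, 258, 42, 24] [ 0.4627 -0.3736  0.018 ] [ 0.4596 -0.397 ] R 30.4 rms 0.0044
```

View pics/w15o.png

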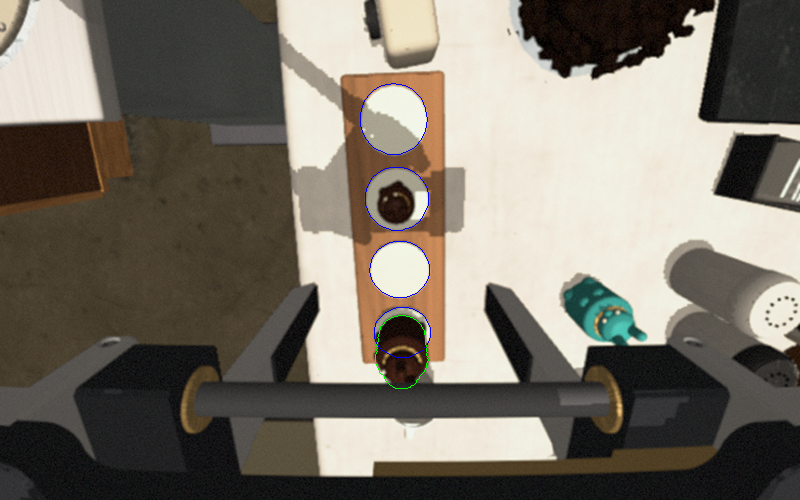

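Rabbit_92 is placed well. Next is rabbit_77 at (0.447, 0.262), using yaw 90 because of the coffee machine, and passing the jar nearer the robot.

>>> {"api": "carry_out", "payload": {"fingers": [0,0,0,0,0,0,0,0,0,0], "linear": [[-0.02,0.03,0],[-0.02,0.033,0],[-0.02,0.033,0],[0,0.037,0],[0,0.037,0],[0,0.037,0],[0,0.037,0],[0,0.037,0],[0,0.037,0],[0,0.037,0]], "twist": [3,6,6,6,6,6,6,6,6,6]}}

```text
time: 19.07
ee_pos: [0.4, 0.0821, 0.1876]
eef_rot: [179.9, -0.0, 56.9]
ft_force: [0.9, 0.8, -1.2]
opening: 0.994
```

>>> {"api": "carry_out", "payload": {"fingers": [0,0,0,0,0,0,0,0,0,0], "linear": [[0,0.036,0],[0,0.035,0],[0,0.035,0],[0.01,0.035,0],[0.015,0.03,0],[0.015,0.01,-0.01],[0.006,0,-0.01],[0,0,0],[0,0,0],[0,0,0]], "twist": [6,7,7,7,6,0,0,0,0,0]}}

```text
time: 19.9
ee_pos: [0.4448, 0.2607, 0.1673]
eef_rot: [-179.9, 0.1, 89.6]
ft_force: [-0.1, 0.0, -0.3]
opening: 0.998
```

```bash
python3 - <<'E'
from plant import env
from h import *
o,p,E=wrist(env,"w16"); print(o["ee_pos"],o["eef_rot"],o["opening"],o["time"])
x,_=rabfit(p,E,[.4473,.2623],.077)
ov(p,E,[],[(*x,0,.077)],"w16o")
E
```

```text
[0.4448014  0.26069006 0.16725647] [-1.79914789e+02  5.06366691e-02  8.96278265e+01] 0.9983586092626286 19.9
rab 0.077 [0.4459 0.2616] res 0.067 comp bbox 304 341 168 211 area 1293
```

View pics/w16o.png

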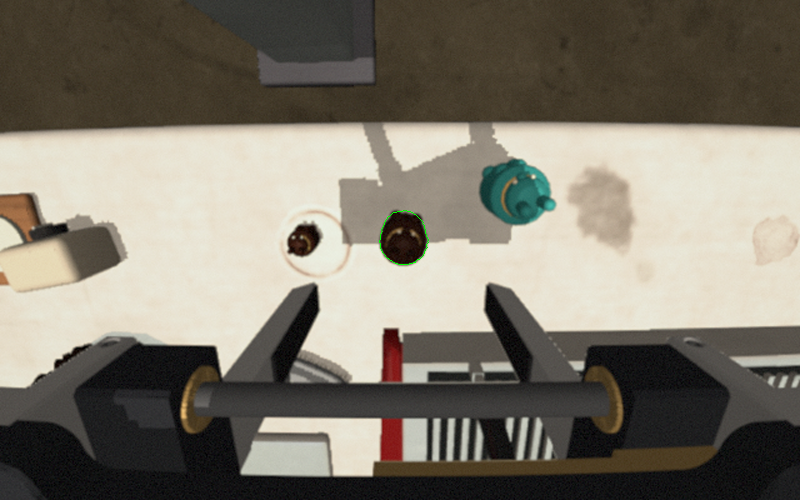

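>>> {"api": "carry_out", "payload": {"fingers": [0,0,0,0,0,0,0,0,0,0], "linear": [[0.0005,0.0005,-0.01],[0,0,-0.02],[0,0,-0.025],[0,0,-0.025],[0,0,-0.025],[0,0,-0.02],[0,0,-0.014],[0,0,-0.006],[0,0,0],[0,0,0]], "twist": [0,0,0,0,0,0,0,0,0,0]}}

```text
time: 20.78
ee_pos: [0.446, 0.2626, 0.0229]
eef_rot: [180.0, -0.0, 89.7]
ft_force: [0.2, -0.1, -0.4]
opening: 1.001
```

```bash
python3 - <<'E'
from plant import env
from h import *
o,p,E=wrist(env,"w17"); print(o["ee_pos"],o["eef_rot"],o["opening"],o["time"])
x,_=rabfit(p,E,[.4473,.2623],.077)
ov(p,E,[],[(*x,0,.077)],"w17o")
E
```

```text
[0.44600762 0.2626162  0.02286328] [ 1.79971158e+02 -1.84157299e-02  8.97228136e+01] 1.0007877400941796 20.7833
rab 0.077 [0.4469 0.2613] res 0.101 comp bbox 287 353 200 294 area 4681
```

View pics/w17o.png

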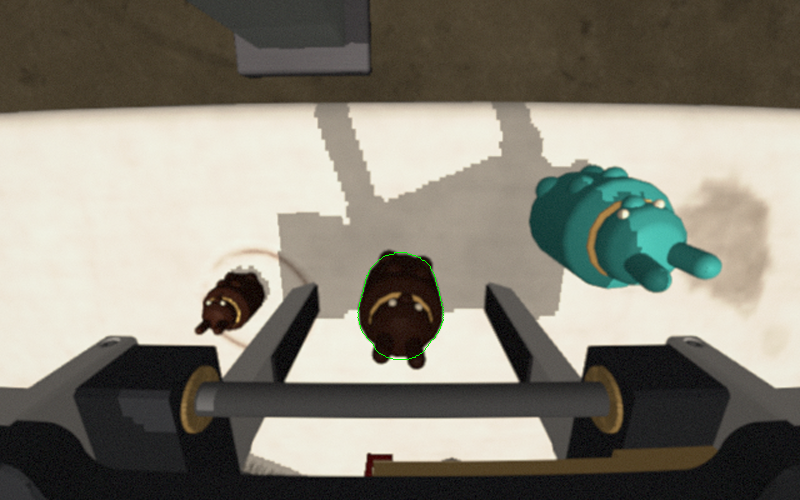

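>>> {"api": "carry_out", "payload": {"fingers": [0,80,160,255,255,255,255,255,255,255], "linear": [[0.0005,-0.001,-0.0012],[0,0,0],[0,0,0],[0,0,0],[0,0,0],[0,0,0],[0,0,0],[0,0,0],[0,0,0],[0,0,0]], "twist": [0,0,0,0,0,0,0,0,0,0], "grip_force": 22}}

```text
time: 21.67
ee_pos: [0.4463, 0.2618, 0.0213]
eef_rot: [-180.0, -0.0, 89.7]
ft_force: [0.4, -0.5, -0.0]
opening: 0.468
```

>>> {"api": "carry_out", "payload": {"fingers": [255,255,255,255,255,255,255,255,255,255], "linear": [[0,0,0],[0,0,0],[0,0,0],[0,0,0.01],[0,0,0.015],[0,0,0.02],[0,0,0.02],[0,0,0.025],[-0.01,0,0.025],[-0.015,0,0.02]], "twist": [0,0,0,0,0,0,0,0,0,0]}}

```text
time: 22.5
ee_pos: [0.4228, 0.262, 0.1588]
eef_rot: [179.8, -0.1, 89.7]
ft_force: [0.3, 0.7, 0.1]
opening: 0.469
```

```bash
python3 - <<'E'
from plant import env
from h import *
o,p,E=wrist(env,"w18"); print(o["ee_pos"],o["eef_rot"],o["opening"],o["time"])
e=o["ee_pos"]
ov(p,E,[],[(e[0],e[1],e[2]-.0215,.077)],"w18o")
E
```

```text
[0.42276446 0.26203489 0.15878483] [ 1.79821685e+02 -6.88742680e-02  8.97008216e+01] 0.4685685399980933 22.5
```

View pics/w18o.png

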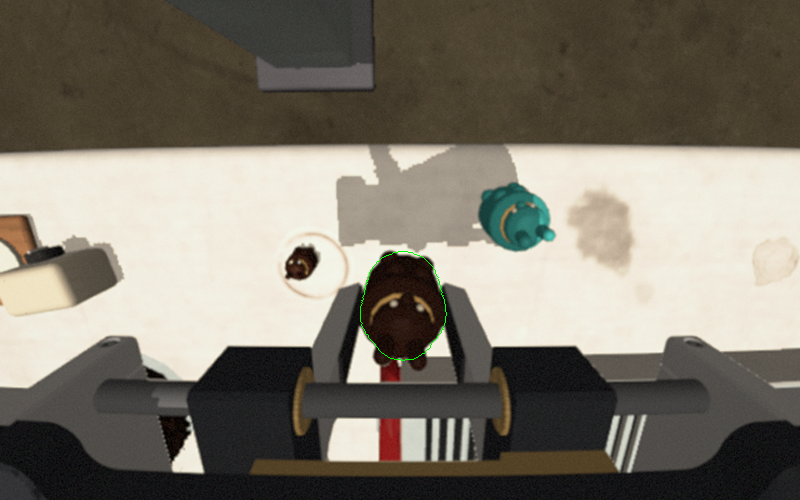

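>>> {"api": "carry_out", "payload": {"fingers": [255,255,255,255,255,255,255,255,255,255], "linear": [[-0.01,-0.02,0],[-0.01,-0.03,0],[0,-0.037,0],[0,-0.037,0],[0,-0.037,0],[0,-0.037,0],[0,-0.037,0],[0,-0.037,0],[0,-0.037,0],[0,-0.037,0]], "twist": [-3,-6,-6,-6,-6,-6,-6,-6,-6,-6]}}

```text
time: 23.38
ee_pos: [0.4008, -0.0861, 0.1564]
eef_rot: [180.0, -0.0, 32.4]
ft_force: [0.9, 0.2, -0.6]
opening: 0.468
```

>>> {"api": "carry_out", "payload": {"fingers": [255,255,255,255,255,255,255,255,255,255], "linear": [[0,-0.037,0],[0,-0.037,0],[0,-0.037,0],[0.01,-0.035,0],[0.015,-0.035,0],[0.015,-0.03,0],[0.011,-0.017,0],[0.006,-0.006,0],[0,0,0],[0,0,0]], "twist": [-6,-6,-6,-6,-6,-3,0,0,0,0]}}

```text
time: 24.22
ee_pos: [0.4576, -0.3171, 0.1558]
eef_rot: [-179.9, 0.1, -0.2]
ft_force: [0.4, 0.3, -1.0]
opening: 0.465
```

```bash
python3 - <<'E'
from plant import env
from h import *
o,p,E=wrist(env,"w19"); print(o["ee_pos"],o["eef_rot"],o["opening"],o["time"])
D=[(.452,-.167),(.4545,-.243),(.457,-.3187),(.4595,-.3945)]
e=o["ee_pos"]
ov(p,E,D,[(e[0],e[1],e[2]-.0215,.077)],"w19o")
discfit(env,p,E)
E
```

```text
[ 0.45760493 -0.31707377  0.15576384] [-1.79890804e+02  9.04261583e-02 -2.33598622e-01] 0.4648675154501506 24.2167
disc 0.63 [315, 50, 59, 66] [ 0.4522 -0.168   0.018 ] [ 0.4521 -0.1687] R 31.7 rms 0.0012
disc 0.63 [318, 126, 55, 53] [ 0.4552 -0.2415  0.018 ] [ 0.4546 -0.2436] R 30.9 rms 0.0021
```

View pics/w19o.png

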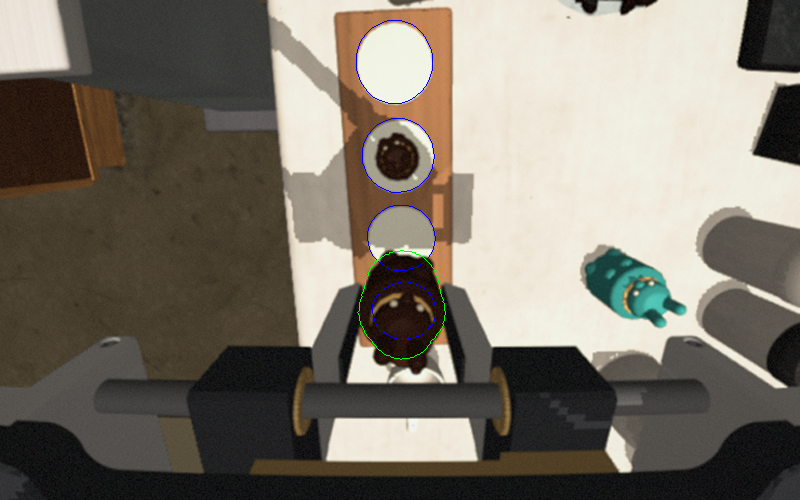

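>>> {"api": "carry_out", "payload": {"fingers": [255,255,255,255,255,255,255,255,255,255], "linear": [[0,0,-0.01],[0,0,-0.015],[0,0,-0.02],[0,0,-0.02],[0,0,-0.02],[0,0,-0.01],[0,0,-0.005],[0,0,0],[0,0,0],[0,0,0]], "twist": [0,0,0,0,0,0,0,0,0,0]}}

```text
time: 25.15
ee_pos: [0.459, -0.3188, 0.0574]
eef_rot: [179.9, -0.1, -0.2]
ft_force: [-0.4, -0.2, -1.0]
opening: 0.463
```

```bash
python3 - <<'E'
from plant import env
from h import *
o,p,E=wrist(env,"w20"); print(o["ee_pos"],o["eef_rot"],o["opening"],o["time"])
D=[(.452,-.167),(.4545,-.243),(.457,-.3187),(.4595,-.3945)]
e=o["ee_pos"]
ov(p,E,D,[(e[0],e[1],e[2]-.0215,.077)],"w20o")
E
```

```text
[ 0.45903572 -0.31875653  0.05738123] [ 1.79914713e+02 -1.00603604e-01 -2.44493686e-01] 0.4634070202260231 25.15
```

View pics/w20o.png

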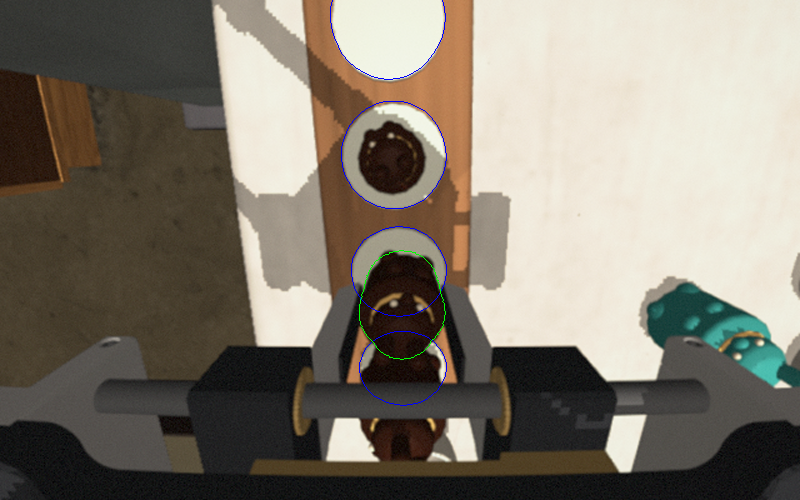

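>>> {"api": "carry_out", "payload": {"fingers": [255,255,255,255,255,255,255,255,255,255], "linear": [[-0.0013,0,-0.005],[0,0,-0.006],[0,0,-0.004],[0,0,-0.0022],[0,0,0],[0,0,0],[0,0,0],[0,0,0],[0,0,0],[0,0,0]], "twist": [0,0,0,0,0,0,0,0,0,0]}}

```text
time: 26.03
ee_pos: [0.4566, -0.318, 0.0392]
eef_rot: [-180.0, 0.0, -0.3]
ft_force: [-1.9, 1.3, 5.6]
opening: 0.468
```

>>> {"api": "carry_out", "payload": {"fingers": [130,115,100,80,60,30,0,0,0,0], "linear": [[0,0,0.0003],[0,0,0],[0,0,0],[0,0,0],[0,0,0],[0,0,0],[0,0,0],[0,0,0.005],[0,0,0.015],[0,0,0.02]], "twist": [0,0,0,0,0,0,0,0,0,0]}}

```text
time: 26.87
ee_pos: [0.456, -0.3174, 0.0787]
eef_rot: [-179.9, 0.2, -0.3]
ft_force: [1.1, 0.8, 0.4]
opening: 0.999
```

>>> {"api": "carry_out", "payload": {"fingers": [0,0,0,0,0,0,0,0,0,0], "linear": [[0,0,0.03],[0,0,0.03],[0,0,0.03],[0,0,0.03],[-0.01,0.01,0],[-0.015,0.01,0],[-0.015,0.01,0],[-0.01,0.01,0],[0,0,0],[0,0,0]], "twist": [0,0,0,0,0,0,0,0,0,0]}}

```text
time: 27.7
ee_pos: [0.4071, -0.2783, 0.2001]
eef_rot: [179.9, -0.1, -0.3]
ft_force: [0.3, -0.3, 1.1]
opening: 1.0
```

```bash
python3 - <<'E'
from plant import env
from h import *
o,p,E=wrist(env,"w21"); print(o["ee_pos"],o["eef_rot"],o["opening"],o["time"])
D=[(.452,-.167),(.4545,-.243),(.457,-.3187),(.4595,-.3945)]
x,_=rabfit(p,E,D[2],.077,z0=.018,zmid=.05); x2,_=rabfit(p,E,D[1],.062,z0=.018)
ov(p,E,D,[(*x,.018,.077)],"w21o")
E
```

```text
[ 0.40714791 -0.27832327  0.20006558] [ 1.79933211e+02 -8.07827437e-02 -2.52948812e-01] 1.000154331681722 27.7
rab 0.077 [ 0.4573 -0.3191] res 0.091 comp bbox 342 378 194 237 area 1210
rab 0.062 [ 0.4535 -0.2434] res 0.088 comp bbox 344 374 140 172 area 761
```

View pics/w21o.png

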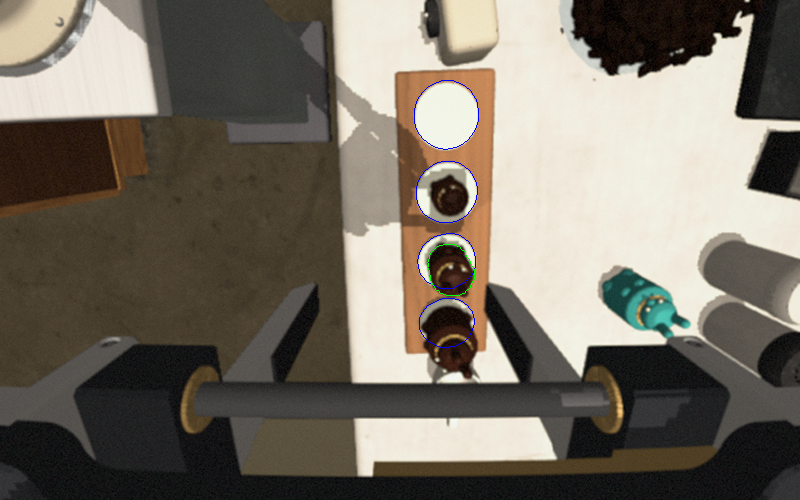

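Rabbit_77 is placed within 1 mm of the disc's centre. The last one is rabbit_48.

>>> {"api": "carry_out", "payload": {"fingers": [0,0,0,0,0,0,0,0,0,0], "linear": [[0,0.025,0],[0,0.037,0],[0,0.037,0],[0,0.037,0],[0,0.037,0],[0,0.037,0],[0,0.037,0],[0,0.037,0],[0,0.037,0],[0.005,0.037,-0.01]], "twist": [0,0,0,0,0,0,0,0,0,0]}}

```text
time: 28.58
ee_pos: [0.4139, 0.0815, 0.191]
eef_rot: [180.0, -0.3, -0.3]
ft_force: [1.8, -1.2, -0.3]
opening: 0.998
```

>>> {"api": "carry_out", "payload": {"fingers": [0,0,0,0,0,0,0,0,0,0], "linear": [[0.01,0.035,-0.01],[0.01,0.03,-0.02],[0.01,0.015,-0.02],[0.009,0,-0.02],[0,0,-0.02],[0,0,-0.01],[0,0,0],[0,0,0],[0,0,0],[0,0,0]], "twist": [0,0,0,0,0,0,0,0,0,0]}}

```text
time: 29.42
ee_pos: [0.4523, 0.1599, 0.0904]
eef_rot: [-180.0, -0.1, -0.3]
ft_force: [0.1, 0.4, 0.1]
opening: 1.0
```

```bash
python3 - <<'E'
from plant import env
from h import *
o,p,E=wrist(env,"w22"); print(o["ee_pos"],o["eef_rot"],o["opening"],o["time"])
x,_=rabfit(p,E,[.4508,.1615],.048,zmid=.015)
ov(p,E,[],[(*x,0,.048)],"w22o")
E
```

```text
[0.4522744  0.15987878 0.09039357] [-1.79970548e+02 -1.38336538e-01 -2.71770967e-01] 0.9996464733118126 29.4167
rab 0.048 [0.4508 0.163 ] res 0.095 comp bbox 305 335 187 220 area 801
```

View pics/w22o.png

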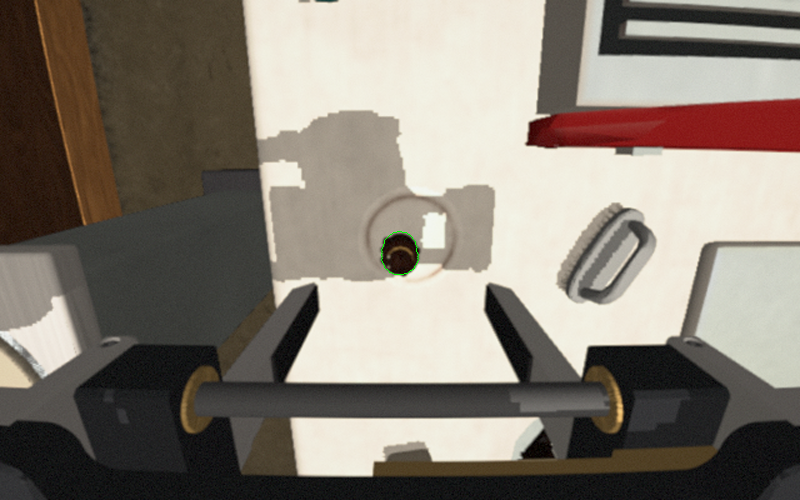

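>>> {"api": "carry_out", "payload": {"fingers": [0,0,0,0,0,0,0,0,0,0], "linear": [[-0.001,0.0025,-0.01],[0,0,-0.015],[0,0,-0.02],[0,0,-0.018],[0,0,-0.012],[0,0,-0.006],[0,0,0],[0,0,0],[0,0,0],[0,0,0]], "twist": [0,0,0,0,0,0,0,0,0,0]}}

```text
time: 30.3
ee_pos: [0.4509, 0.1624, 0.0094]
eef_rot: [-180.0, -0.1, -0.3]
ft_force: [-0.4, 0.7, -0.1]
opening: 1.001
```

```bash
python3 - <<'E'
from plant import env
from h import *
o,p,E=wrist(env,"w23"); print(o["ee_pos"],o["eef_rot"],o["opening"],o["time"])
x,_=rabfit(p,E,[.4508,.1615],.048,zmid=.015)
ov(p,E,[],[(*x,0,.048)],"w23o")
E
```

```text
[0.45092552 0.16241188 0.0093582 ] [-1.79974777e+02 -1.26739841e-01 -2.57849113e-01] 1.0012923818752704 30.3
rab 0.048 [0.4508 0.1631] res 0.1 comp bbox 299 343 217 274 area 1817
```

View pics/w23o.png

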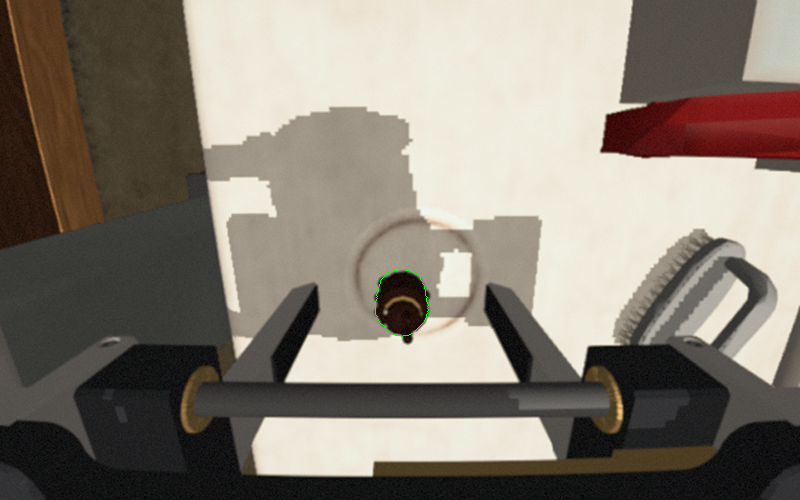

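Closing takes about 12 rows for 28 mm, so I'll use a full extra call before lifting.

>>> {"api": "carry_out", "payload": {"fingers": [0,80,160,255,255,255,255,255,255,255], "linear": [[0,0.0008,-0.0025],[0,0,0],[0,0,0],[0,0,0],[0,0,0],[0,0,0],[0,0,0],[0,0,0],[0,0,0],[0,0,0]], "twist": [0,0,0,0,0,0,0,0,0,0], "grip_force": 15}}

```text
time: 31.18
ee_pos: [0.45, 0.163, 0.0059]
eef_rot: [-180.0, -0.0, -0.3]
ft_force: [-0.6, 0.0, -0.2]
opening: 0.4
```

>>> {"api": "carry_out", "payload": {"fingers": [255,255,255,255,255,255,255,255,255,255], "linear": [[0,0,0],[0,0,0],[0,0,0],[0,0,0],[0,0,0],[0,0,0],[0,0,0],[0,0,0],[0,0,0],[0,0,0]], "twist": [0,0,0,0,0,0,0,0,0,0]}}

```text
time: 32.02
ee_pos: [0.45, 0.163, 0.0059]
eef_rot: [180.0, -0.0, -0.3]
ft_force: [1.0, 0.1, 0.8]
opening: 0.29
```

>>> {"api": "carry_out", "payload": {"fingers": [255,255,255,255,255,255,255,255,255,255], "linear": [[0,0,0.008],[0,0,0.015],[0,0,0.02],[0,0,0.02],[-0.01,0,0.02],[-0.02,0,0.02],[-0.02,0,0.02],[0,0,0.01],[0,0,0],[0,0,0]], "twist": [0,0,0,0,0,0,0,0,0,0]}}

```text
time: 32.85
ee_pos: [0.4005, 0.1632, 0.1397]
eef_rot: [-180.0, -0.1, -0.2]
ft_force: [0.2, -0.0, -0.3]
opening: 0.289
```

```bash
python3 - <<'E'
from plant import env
from h import *
o,p,E=wrist(env,"w24"); print(o["ee_pos"],o["eef_rot"],o["opening"],o["time"])
e=o["ee_pos"]
ov(p,E,[],[(e[0],e[1],e[2]-.007,.048)],"w24o")
E
```

```text
[0.40054788 0.16317363 0.13972078] [-1.79971888e+02 -1.47956470e-01 -2.41678528e-01] 0.2891297578281366 32.85
```

View pics/w24o.png

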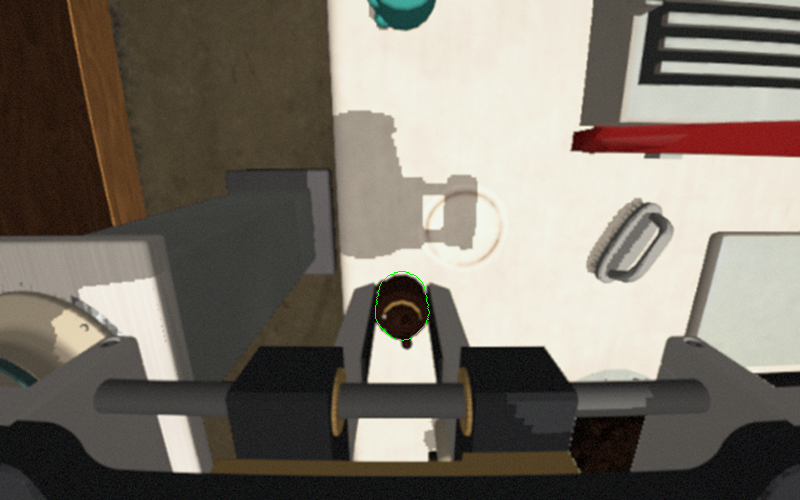

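>>> {"api": "carry_out", "payload": {"fingers": [255,255,255,255,255,255,255,255,255,255], "linear": [[0,-0.02,0],[0,-0.035,0],[0,-0.037,0],[0,-0.037,0],[0,-0.037,0],[0,-0.037,0],[0,-0.037,0],[0,-0.035,0],[0.005,-0.03,0],[0.01,-0.02,0]], "twist": [0,0,0,0,0,0,0,0,0,0]}}

```text
time: 33.73
ee_pos: [0.4139, -0.1648, 0.1376]
eef_rot: [-180.0, 0.1, -0.4]
ft_force: [1.1, 0.2, -0.6]
opening: 0.293
```

>>> {"api": "carry_out", "payload": {"fingers": [255,255,255,255,255,255,255,255,255,255], "linear": [[0.013,-0.005,0],[0.013,0,0],[0.0105,0,-0.01],[0,0,-0.02],[0,0,-0.02],[0,0,-0.02],[0,0,-0.015],[0,0,-0.01],[0,0,-0.005],[0,0,0]], "twist": [0,0,0,0,0,0,0,0,0,0]}}

```text
time: 34.57
ee_pos: [0.4505, -0.1653, 0.037]
eef_rot: [-179.9, 0.2, -0.2]
ft_force: [1.1, -0.4, -0.5]
opening: 0.289
```

```bash
python3 - <<'E'
from plant import env
from h import *
o,p,E=wrist(env,"w25"); print(o["ee_pos"],o["eef_rot"],o["opening"],o["time"])
D=[(.452,-.167),(.4545,-.243),(.457,-.3187),(.4595,-.3945)]
e=o["ee_pos"]
ov(p,E,D,[(e[0],e[1],e[2]-.006,.048)],"w25o")
E
```

```text
[ 0.45049046 -0.16529791  0.03697182] [-1.79875195e+02  2.07309371e-01 -1.70839270e-01] 0.2887687145730826 34.5667
```

View pics/w25o.png

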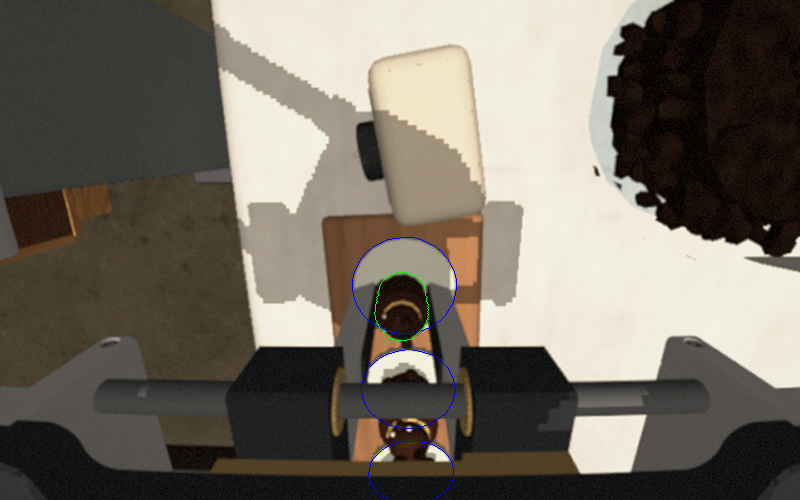

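>>> {"api": "carry_out", "payload": {"fingers": [255,255,255,255,255,255,255,255,255,255], "linear": [[0,0,-0.005],[0,0,-0.003],[0,0,0],[0,0,0],[0,0,0],[0,0,0],[0,0,0],[0,0,0],[0,0,0],[0,0,0]], "twist": [0,0,0,0,0,0,0,0,0,0]}}

```text
time: 35.45
ee_pos: [0.4515, -0.167, 0.031]
eef_rot: [180.0, -0.0, -0.3]
ft_force: [-0.5, -0.1, -0.4]
opening: 0.291
```

>>> {"api": "carry_out", "payload": {"fingers": [255,255,255,255,255,255,255,255,255,255], "linear": [[0.0005,0,-0.003],[0,0,-0.002],[0,0,-0.0015],[0,0,0],[0,0,0],[0,0,0],[0,0,0],[0,0,0],[0,0,0],[0,0,0]], "twist": [0,0,0,0,0,0,0,0,0,0]}}

```text
time: 36.28
ee_pos: [0.4521, -0.167, 0.0244]
eef_rot: [180.0, -0.0, -0.3]
ft_force: [0.0, -0.1, -0.5]
opening: 0.293
```

>>> {"api": "carry_out", "payload": {"fingers": [255,255,255,170,155,140,120,100,60,0], "linear": [[0,0,-0.0005],[0,0,0],[0,0,0],[0,0,0],[0,0,0],[0,0,0],[0,0,0],[0,0,0],[0,0,0],[0,0,0]], "twist": [0,0,0,0,0,0,0,0,0,0]}}

```text
time: 37.12
ee_pos: [0.452, -0.167, 0.0239]
eef_rot: [180.0, -0.0, -0.3]
ft_force: [1.2, -0.4, 1.2]
opening: 0.699
```

>>> {"api": "carry_out", "payload": {"fingers": [0,0,0,0,0,0,0,0,0,0], "linear": [[0,0,0],[0,0,0],[0,0,0.005],[0,0,0.015],[0,0,0.025],[0,0,0.03],[0,0,0.03],[0,0,0.03],[-0.01,0,0.02],[-0.02,0,0.01]], "twist": [0,0,0,0,0,0,0,0,0,0]}}

```text
time: 37.95
ee_pos: [0.425, -0.1682, 0.1924]
eef_rot: [179.8, -0.4, -0.2]
ft_force: [-0.1, -1.1, -0.4]
opening: 1.0
```

>>> {"api": "carry_out", "payload": {"fingers": [0,0,0,0,0,0,0,0,0,0], "linear": [[-0.02,0,0],[-0.02,0,0],[-0.02,0,0],[-0.02,-0.01,0],[-0.02,-0.02,0],[-0.01,-0.02,0],[0,-0.01,0],[0,0,0],[0,0,0],[0,0,0]], "twist": [0,0,0,0,0,0,0,0,0,0]}}

```text
time: 38.78
ee_pos: [0.3125, -0.2263, 0.1888]
eef_rot: [-179.9, -0.0, -0.2]
ft_force: [0.4, -0.1, 0.0]
opening: 0.999
```

```bash
python3 - <<'E'
from plant import env
from h import *
o,p,E=wrist(env,"w26"); print(o["ee_pos"],o["eef_rot"],o["opening"],o["time"])
D=[(.452,-.167),(.4545,-.243),(.457,-.3187),(.4595,-.3945)]
R=[]
for d,h in zip(D,(.048,.062,.077,.092)):
    x,_=rabfit(p,E,d,h,z0=.018,zmid=.5*h); R.append((*x,.018,h)); print((x-d).round(4))
ov(p,E,D,R,"w26o")
discfit(env,p,E)
for n in("top","scene"):
    q=env.camera(n)
    c=q["pixels"][180:280,300:500] if n=="top" else q["pixels"][120:260,310:430]
    cv2.imwrite(f"pics/{n}26.png",cv2.resize(c,None,fx=4,fy=4,interpolation=cv2.INTER_CUBIC))
    for t in("cup","kitchen_timer"):print(n,t,[np.round(d["bbox"],1).tolist() for d in env.find_in(q,t)][:2])
E
```

```text
[ 0.31247398 -0.22625866  0.1888408 ] [-1.79941425e+02 -1.09697820e-02 -2.39001264e-01] 0.9993931030302378 38.7833
rab 0.048 [ 0.4514 -0.1681] res 0.116 comp bbox 422 452 126 149 area 570
[-0.0006 -0.0011]
rab 0.062 [ 0.4544 -0.2436] res 0.113 comp bbox 416 455 182 216 area 925
[-0.0001 -0.0006]
rab 0.077 [ 0.472  -0.3387] res 1.0 comp bbox 416 455 182 216 area 925
[ 0.015 -0.02 ]
rab 0.092 [ 0.4595 -0.3945] res 1.0 comp bbox 416 455 182 216 area 925
[0. 0.]
disc 0.86 [431, 136, 51, 51] [ 0.4468 -0.1671  0.018 ] [ 0.4507 -0.1684] R 32.5 rms 0.001
disc 0.84 [429, 235, 34, 18] [ 0.4597 -0.2952  0.018 ] [ 0.47   -0.2691] R 26.1 rms 0.0077
disc 0.71 [428, 196, 46, 42] [ 0.4448 -0.238   0.018 ] [ 0.4539 -0.2446] R 31.6 rms 0.0078
disc 0.56 [405, 295, 8, 17] [ 0.4316 -0.3924  0.018 ] [ 0.4607 -0.3927] R 18.5 rms 0.0031
top cup [[473.9, 222.7, 35.4, 20.7], [436.7, 230.1, 6.8, 18.0]]
top kitchen_timer [[334.8, 226.7, 26.8, 20.8], [447.6, 226.9, 21.3, 21.0]]
scene cup []
scene kitchen_timer [[347.8, 205.3, 22.5, 34.8], [406.8, 159.9, 8.7, 16.0]]
```

View pics/w26o.png

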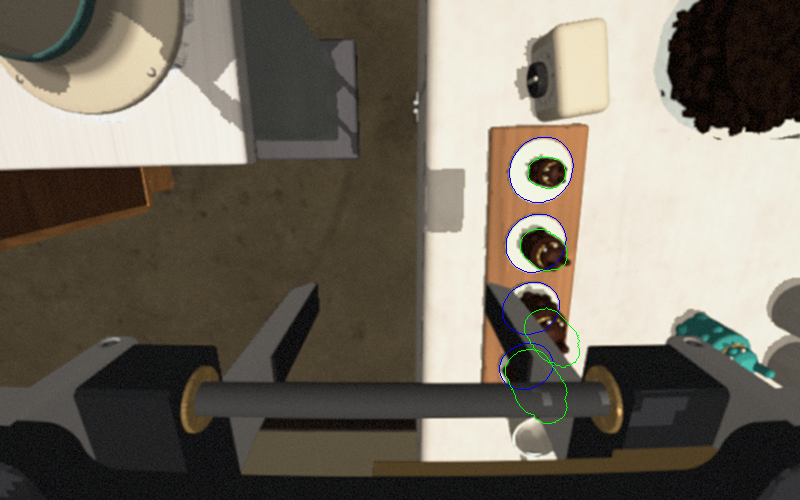

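View pics/top26.png

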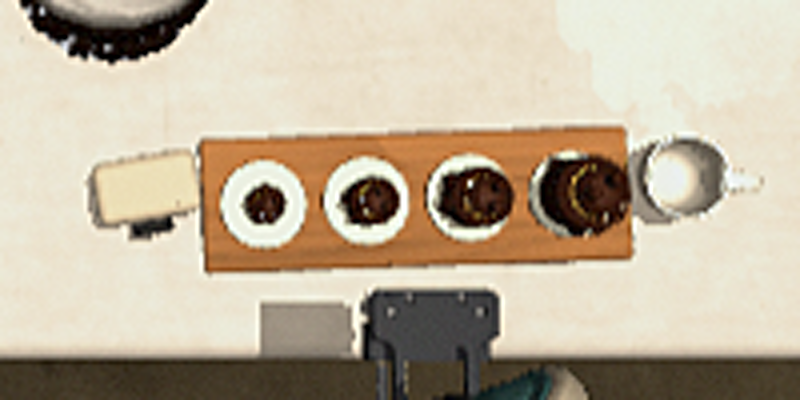

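View pics/scene26.png

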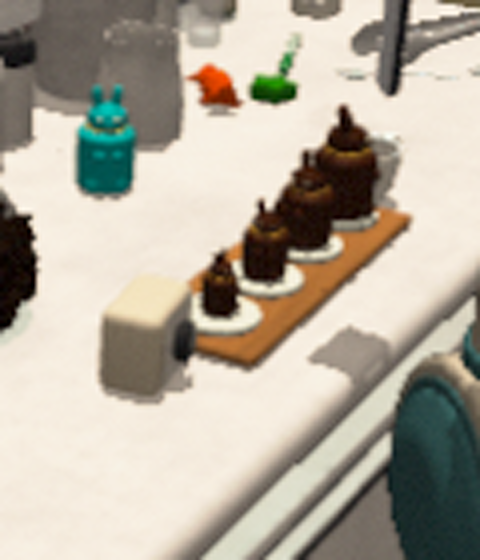

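All four stand upright in order, and the cup and timer are where they were. As a last check I'll fit rabbits and discs in the top view, then hand in.

```bash
python3 - <<'E'
from plant import env
from h import *
T=env.camera("top")
D=np.array([(.452,-.167),(.4545,-.243),(.457,-.3187),(.4595,-.3945)])
for d,h in zip(D,(.048,.062,.077,.092)):
    x,_=rabfit(T,None,d,h,z0=.018,zmid=.5*h); print((x-d).round(4))
discs=[(.4557,-.165),(.4557,-.2418),(.4595,-.3184),(.4616,-.394)]; print("top-view discs before:",discs)
print(env.get_obs()["time"], env.finish_job())
E
```

```text
rab 0.048 [ 0.4545 -0.1295] res 1.0 comp bbox 385 399 224 235 area 134
[0.0025 0.0375]
rab 0.062 [ 0.4548 -0.2425] res 0.138 comp bbox 385 399 224 235 area 134
[0.0003 0.0005]
rab 0.077 [ 0.4579 -0.3168] res 0.084 comp bbox 409 427 222 236 area 229
[0.0009 0.0019]
rab 0.092 [ 0.4602 -0.3952] res 0.08 comp bbox 435 457 219 238 area 370
[ 0.0007 -0.0007]
top-view discs before: [(0.4557, -0.165), (0.4557, -0.2418), (0.4595, -0.3184), (0.4616, -0.394)]
the job is handed in; nothing more can be done
39.2333 None
```

The job is handed in at about 39 s of robot time, with all four rabbits standing on their discs in the order asked. From the cup end they go rabbit_92 on disc 4, rabbit_77 on disc 3, rabbit_62 on disc 2 and rabbit_48 on disc 1 beside the timer.

**Centring:** The fits put every rabbit about 2 mm or less from its disc centre. rabbit_48 was checked with the wrist camera only, rabbit_92 with the top camera only, and the other two with both. My disc centres are themselves uncertain by 2 to 4 mm, because the top and wrist views disagreed that much along x.

**Other checks:** The last top and scene pictures showed all four upright. The cup and timer were where they started, to within about 3 pixels of their first detections. No force reading at the end of a move went above about 6 N, and the gripper was open and clear of everything at hand-in.

**Checks that failed or disagreed:**
- The final wrist fits for rabbit_77 and rabbit_92 were void because the gripper hid them. An earlier wrist fit for rabbit_92, just after release, was void too, although the picture looked right.
- The final top-view fit for rabbit_48 matched the wrong blob, so it was void.
- The cup was not detected in the last scene picture, where rabbit_92 partly hides it. I relied on the top view for it.

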